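Unhook a lens carrier from its rail and park it

ROBOT

A 6-joint arm with a two-finger parallel gripper is mounted at the origin on the work surface. World frame = base frame: x ahead of the robot, y to its left, z up, the work surface at z = 0. Lengths are in m, angles in rad, forces in N, time in s.
With the tool pointing down it reaches from about 0.275 to 0.825 m from the base axis. Payload 4.9 kg.
Tool frame: the origin (TCP) lies at the centre of the arm's flange, where the gripper is bolted on; the fingertips stand 173 mm ahead of it and the grasp point (between the pads) lies r.pinch_z ahead of it (r.pinch_z is the distance from the TCP to the grasp point, in m); z points along the fingers, x is the direction in which the jaws open and shut, and the axes are right-handed (so a half turn about z gives the same grasp; the last joint's range is limited). The gripper opens to 85 mm and grips with 20 to 120 N. Pads are 22 mm wide; open, the fingers measure 114 mm over their backs; the gripper's body (76 mm by 85 mm) begins 54 mm behind the grasp point. The pads swing forward as they close: fully open they stand 13 mm farther back than shut.
Start: joints at [-0.134, 0.326, -0.193, 1.052, 0, 1.437], TCP at [0.55, 0, 0.405] pointing down, gripper open.
Joint ranges: [-2.65, 2.65], [-0.97, 1.79], [-1.3, 1.35], [-1.93, 2.1], [-1.47, 1.37], [-3.14, 3.14]. Speed limits (rad/s): [2.57, 2.57, 3.14, 3.14, 3.14, 3.14].

INTERFACE

Orientations are given as a unit quaternion [x, y, z, w].
In Python, from plant import read_state, viewer, job, r gives the robot as it stands.
- The arm moves only by the shell command python3 -m inch 'ROWS' [FORCE]. ROWS is JSON, a list of rows, each a list of 7 numbers: the turn, a rotation vector about the tool's x, y, z in degrees, then the shift along the tool's x, y, z in m, then the gripper command: -1 is fully open, 1 is shut, values between are in proportion. In form: [[ax, ay, az, x, y, z, jaw], ...]. A call has 1 to 12 rows; each row is the pose to reach, as a shift and turn from the pose commanded when the call began, along the tool's axes at that moment; what a row does not reach only later rows make up. A row lasts 1/10 s, in which the tool goes at most 50 mm and 8.59 degrees, less where a joint would pass 70% of its speed; a pose out of reach is approached as far as the arm can. A call with a gripper value outside its range is refused whole. The fingers move at their own pace and stop on an object; FORCE is the grip in N (left out, the last holds). Time passes only in rows, so rows that repeat a pose let the fingers close. It gives the time, the measured TCP pose, the force and the opening at its end, in the units of the state.
- read_state(): the state, without advancing time (a new reading comes with each control period).
- viewer.read_camera(name): name is "scene" or "side" or "wrist"; returns a dict with "image" (480x640x3 uint8, blue, green, red), "fx", "fy", "cx", "cy" (pixels), "world_from_camera" (4x4, takes a point from camera to world coordinates). Camera axes: x right, y up, looking along -z (the intrinsics and any distortion apply to the point x, -y, -z); pixel columns grow to the right and rows downward; lengths in m; the calibration is good to about 2 mm. A picture is of the moment at which its call begins. There is no depth.
- job.finish_job(): hands the job in, once; it reports no verdict.
The state is a dict: "time": time; "qpos": joint angles; "qvel": joint speeds; "joint_torque": joint torques, N m; "tcp_pos": TCP position; "orientation": TCP orientation; "ft_force": force on the tool from outside, world axes, zero at the start; "ft_torque": the same for the moment, N m; "grip_width": finger opening in m.
Only numpy, scipy, OpenCV 4.12 (cv2) and the standard library are available. Lean on these libraries where they do the work, as an engineer would, in place of code of your own. Each camera call takes 0.05 s, during which the arm holds its last target.

TASK

Take the lens carrier off the steel rail and park it on the blue saddle: keeping it hooked and level, slide it out from under the long red keeper and gently push in the yellow spring stop until the carrier stands in the gap between the two keeper strips. Holding it against the spring, tip it back towards its hook side so that its far lip clears the rail, draw it off, and set it down gently, upright and flat on the middle of the saddle, and let go. Never force the carrier against the rail or the saddle, and leave the other things where they are.

Things in the scene. Friction and masses are not known exactly. Their poses are not given: they have to be found in the camera images.
- carrier_mid (a point): Half-way up the loose lens carrier, 0.3 kg: foot plate 56 x 50 (y) x 10 mm riding on the rail, its riding face 35 mm below this point; black upright plate 14 (x) x 40 (y) mm with a lens up to 8 mm above this point, plain above that up to 49 mm: grip it there, about 31 mm up, softly (25 N), then 70 N. z up, y along the rail, -x its hook side, roughly towards the robot.
- carrier_hook (a point): Tip of the carrier's hook, its upper inner edge, 11 mm below the riding face and 14 mm to -x of the middle. A leg (x = -28 to -22 mm, 16 mm deep) ends in this 5 mm thick toe, which reaches under the rail's near flange edge: lifted level, it catches after 5 mm.
- carrier_lip (a point): Lower inner edge of the carrier's far lip, which hangs 7 mm below the riding face, 22 to 28 mm to +x of the middle, over the rail's far flange edge. It bars drawing off level. Tipped 0.28 rad (top towards -x) about the near flange edge, it is 5 mm above the flange; a 1 mm lift helps. Then draw 16 mm or more to -x, still tipped, and up.
- rail: Fixed steel T-rail, 320 mm long along its y; origin on the table under its middle. Flange 40 mm wide (x = -20 to 20), 6 mm thick, riding surface 30 mm above the table, web 16 mm wide, black end blocks 40 mm high. The carrier starts 35 to 80 mm to +y of its middle, with 2 mm side play either way. Friction 1 to 3 N. Carrier against rail or gate: 32 N at most.
- rail_edge (a point): Middle of the rail's near (-x) upper flange edge, the edge about which the carrier is tipped back.
- rail_gate (a point): 37 mm to -y of the rail's middle: the carrier's middle when it meets the yellow spring stop of the red gate, up to 30 mm either way along y (not measured). Keeper strips 2.5 mm above its far edge bar tipping, save in a 56 mm window: the 50 mm carrier is in it with the spring pushed in 8 to 14 mm. Spring 3 N at touch, +0.5 N/mm, ends at 22 mm. Hold at 11 mm, 8.5 N, while tipping.
- saddle_top (a point): Middle of the top of the fixed blue parking saddle: a bar 20 mm wide (x), 60 mm long (y), top 30 mm above the table, on a 90 x 80 x 6 mm foot. The carrier goes straight down onto it, riding face on this top, hook and lip hanging free on either side, its y axis along the bar, either way round; 80 N at most.
- dish: Bystander, leave it: clear shallow dish, 90 mm wide, 16 mm high; origin at its underside.
- tube: Bystander, leave it: black lens tube standing upright, 31 mm diameter, 55 mm high; origin at its underside.
- opticbox: Bystander, leave it: white optic box 60 x 60 x 30 mm; origin at its underside.
- driver: Bystander, leave it: grey-handled screwdriver lying down, 170 mm long; origin at its underside.
- iris: Bystander, leave it: black iris on a steel post and round foot, 112 mm high; origin at its underside.
- post: Bystander, leave it: bare steel post standing upright, 12.7 mm diameter, 50 mm high; origin at its underside.
There are look-alikes about, which are no part of the job. Leave any orange look-alike of the part that bears carrier_mid alone. Of the things that look like the part that bears saddle_top, take the one that is farthest to the robot's right at the start.

How it is judged:
By the outcome, as a careful person would: the job done as asked, in the order asked, and still so for the second after the job is handed in, with the robot touching nothing.
It also fails if it takes over 62 s, if anything falls off the work surface, if the arm or the gripper's body presses on something with over 40 N, if the wrist force passes 120 N, or if a joint passes its speed limit or range.

## Working session

There is one attempt and no reset: what is moved stays moved. The work goes in short steps, Python scripts to look and compute and a shell command to move; the robot and the scene stay as the last step left them, time stands still between calls to the robot, and variables do not carry over. Pictures are saved under pics/ and viewed, and the job is handed in when it is done.

```bash
ls; mkdir -p pics; python3 - <<'E'
from plant import read_state, viewer, job, r
import cv2, numpy as np
print(r.pinch_z, read_state())
for n in ["scene","side","wrist"]:
    d=viewer.read_camera(n); cv2.imwrite(f"pics/{n}0.png",d["image"])
    print(n,d["fx"],d["fy"],d["cx"],d["cy"],[k for k in d]);print(np.round(d["world_from_camera"],4))
E
```

```text
pics
0.1547 {'time': 0.0, 'qpos': array([-1.34200939e-01,  3.26976623e-01, -1.93575154e-01,  1.05197088e+00,
       -2.58211663e-05,  1.43658302e+00]), 'qvel': array([-0.00024841,  0.00108291, -0.00072831,  0.00010474, -0.00037726,
       -0.00194838]), 'joint_torque': array([-1.24197268e-03, -4.43398941e+01,  2.62443137e+01,  1.56443648e-02,
       -1.97191571e-04, -6.55614656e-06]), 'tcp_pos': array([5.49729245e-01, 4.40987210e-05, 4.03887042e-01]), 'orientation': array([ 9.99999627e-01,  6.19493005e-06, -8.57129870e-04, -1.02700859e-04]), 'ft_force': array([ 0.30682905, -0.10737236, -0.08561327]), 'ft_torque': array([ 0.03611845, -0.03857765,  0.07100826]), 'grip_width': 0.08532377670458122}
scene 610.4943315515683 610.4943315515683 331.8392128981968 241.08180830478568 ['image', 'fx', 'fy', 'cx', 'cy', 'world_from_camera']
[[-0.1451 -0.5615  0.8147  1.5339]
 [ 0.9892 -0.0993  0.1078  0.1102]
 [ 0.0204  0.8215  0.5698  0.7547]
 [ 0.      0.      0.      1.    ]]
side 526.1694679703636 526.1694679703636 317.0253325135739 238.12865059934987 ['image', 'fx', 'fy', 'cx', 'cy', 'world_from_camera']
[[ 0.8324  0.3685 -0.4139  0.0546]
 [-0.5539  0.5755 -0.6016 -0.788 ]
 [ 0.0166  0.73    0.6832  0.9416]
 [ 0.      0.      0.      1.    ]]
wrist 403.37256854616226 403.37256854616226 322.648241047005 242.42388547065033 ['image', 'fx', 'fy', 'cx', 'cy', 'world_from_camera']
[[ 1.000e+00 -1.000e-04  2.400e-03  5.488e-01]
 [-7.000e-04  9.494e-01  3.142e-01  8.110e-02]
 [-2.300e-03 -3.142e-01  9.494e-01  3.724e-01]
 [ 0.000e+00  0.000e+00  0.000e+00  1.000e+00]]
```

View pics/scene0.png

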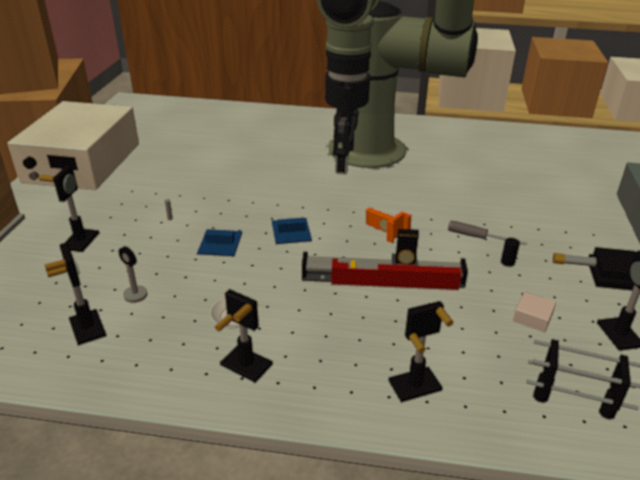

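View pics/side0.png

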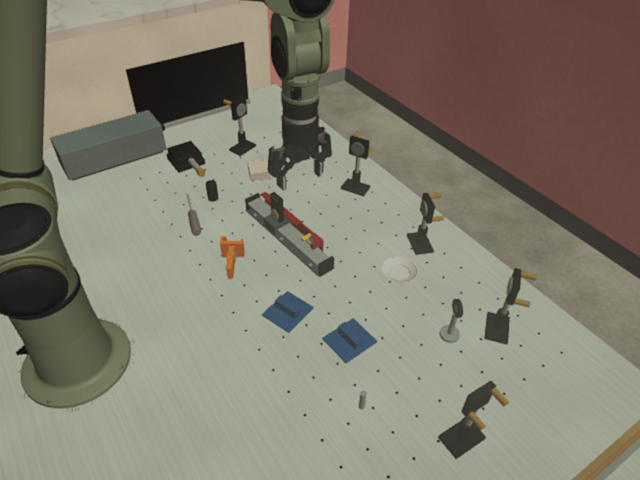

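View pics/wrist0.png

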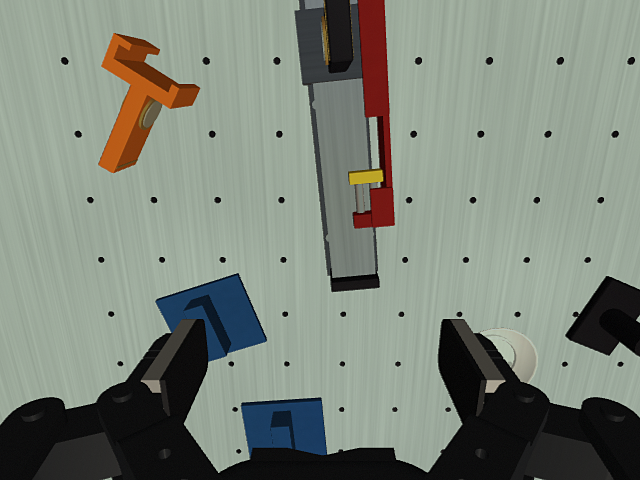

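The wrist view shows the rail running along y (x≈300–390 px). The carrier is at (340,35), the yellow stop at (366,177), and the blue saddles at (211,320) and (284,430). The orange look-alike is at the left.

```bash
cat > h.py <<'E'
import numpy as np, cv2
from plant import read_state, viewer, job, r
def cam(n,save=None):
    d=viewer.read_camera(n)
    if save: cv2.imwrite(f"pics/{save}.png",d["image"])
    return d
def ray(d,uv):
    T=d["world_from_camera"]; v=np.array([(uv[0]-d["cx"])/d["fx"],-(uv[1]-d["cy"])/d["fy"],-1.])
    v=T[:3,:3]@v; return T[:3,3],v/np.linalg.norm(v)
def plane(d,uv,z):
    o,v=ray(d,uv); return o+v*(z-o[2])/v[2]
def tri(*p):
    A=np.zeros((3,3));b=np.zeros(3)
    for d,uv in p:
        o,v=ray(d,uv);P=np.eye(3)-np.outer(v,v);A+=P;b+=P@o
    X=np.linalg.solve(A,b)
    return X,[1000*np.linalg.norm((np.eye(3)-np.outer(v,v))@(X-o)) for o,v in (ray(d,uv) for d,uv in p)]
def proj(d,X):
    T=d["world_from_camera"];c=T[:3,:3].T@(np.asarray(X)-T[:3,3])
    return np.array([d["cx"]+d["fx"]*c[0]/-c[2], d["cy"]-d["fy"]*c[1]/-c[2]])
E
python3 - <<'E'
from h import *
w=cam("wrist");s=cam("scene");d=cam("side")
np.set_printoptions(precision=4,suppress=True)
print("saddles",plane(w,(211,318),.006),plane(w,(284,440),.006), plane(s,(220,243),.006),plane(s,(292,231),.006),plane(d,(349,340),.006),plane(d,(288,311),.006))
print("rail -y end near/far top",plane(w,(329,276),.03),plane(w,(379,273),.03),"plus",plane(w,(300,10),.03))
print("carrier top", plane(w,(340,60),.114))
E
```

```text
saddles [ 0.4339 -0.1215  0.006 ] [ 0.5037 -0.278   0.006 ] [ 0.512  -0.2649  0.006 ] [ 0.4402 -0.1234  0.006 ] [ 0.5013 -0.2694  0.006 ] [ 0.4323 -0.1298  0.006 ]
rail -y end near/far top [ 0.5539 -0.0648  0.03  ] [ 0.5997 -0.0618  0.03  ] plus [0.5312 0.1517 0.03  ]
carrier top [0.5585 0.1084 0.114 ]
```

```bash
python3 - <<'E'
import cv2
a=cv2.imread("pics/side0.png")[180:290,230:350];cv2.imwrite("pics/side0c.png",cv2.resize(a,None,fx=6,fy=5.4,interpolation=cv2.INTER_CUBIC))
a=cv2.imread("pics/scene0.png")[195:300,290:480];cv2.imwrite("pics/scene0c.png",cv2.resize(a,None,fx=4,fy=4,interpolation=cv2.INTER_CUBIC))
E
```

```text
(no output)
```

View pics/side0c.png

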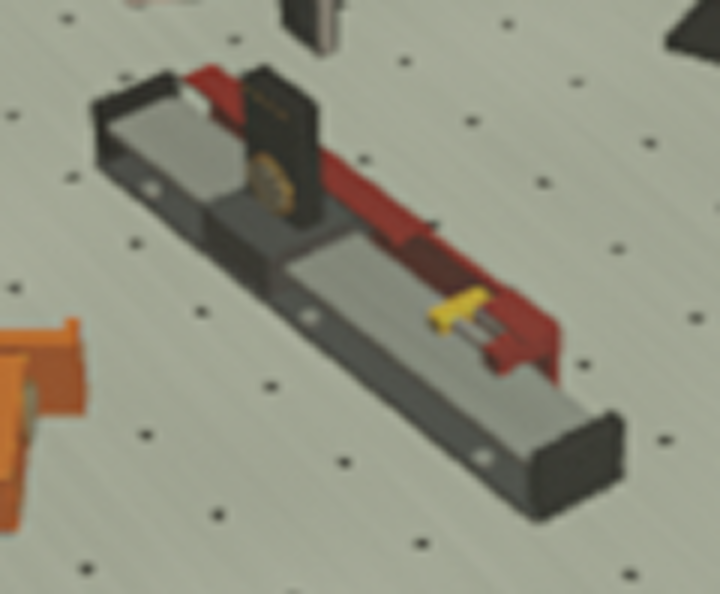

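View pics/scene0c.png

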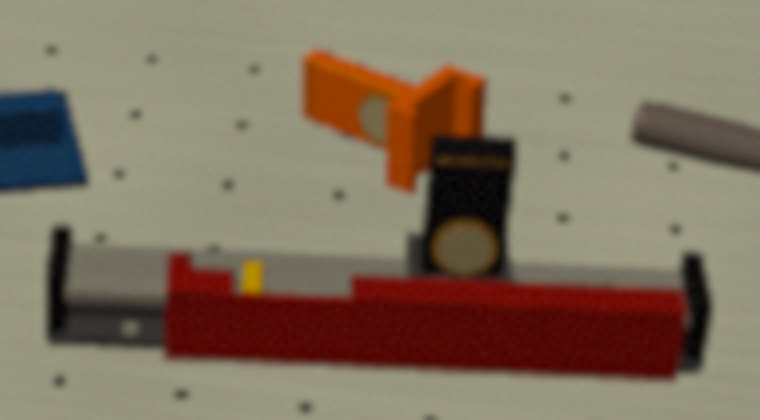

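```bash
python3 -m inch '[[0,0,0,-0.01,0.04,0,-1],[0,0,0,-0.02,0.08,0,-1],[0,0,0,-0.03,0.12,0,-1],[0,0,0,-0.04,0.16,0,-1],[0,0,0,-0.05,0.18,0,-1],[0,0,0,-0.05,0.18,0,-1],[0,0,0,-0.05,0.18,0,-1]]'; python3 - <<'E'
from h import *
import pickle
pickle.dump(cam("wrist","w1"),open("w1.pkl","wb"))
E
python3 -m inch '[[0,0,0,0.04,0.03,0,-1],[0,0,0,0.08,0.06,0,-1],[0,0,0,0.08,0.06,0,-1],[0,0,0,0.08,0.06,0,-1]]'; python3 - <<'E'
from h import *
import pickle
pickle.dump(cam("wrist","w2"),open("w2.pkl","wb"))
E
```

```text
time: 1.0
tcp_pos: [0.4999, -0.1801, 0.4046]
orientation: [1.0, -0.001, 0.0, -0.0]
ft_force: [0.2, 0.5, 0.2]
grip_width: 0.0852
time: 1.45
tcp_pos: [0.581, -0.2391, 0.4032]
orientation: [1.0, 0.001, -0.001, -0.001]
ft_force: [-0.5, 0.4, 0.1]
grip_width: 0.0852
```

View pics/w1.png

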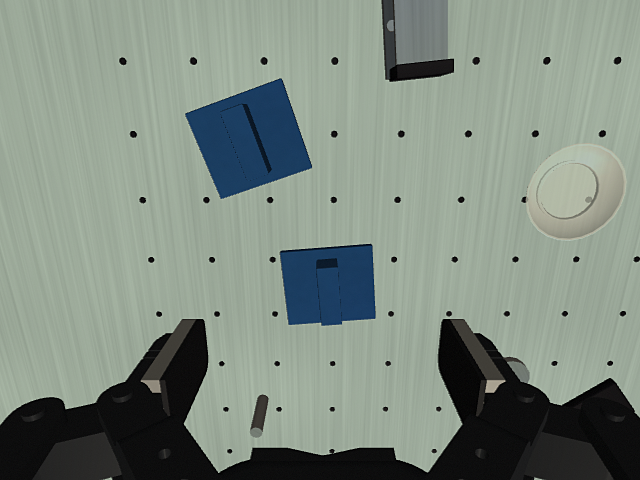

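View pics/w2.png

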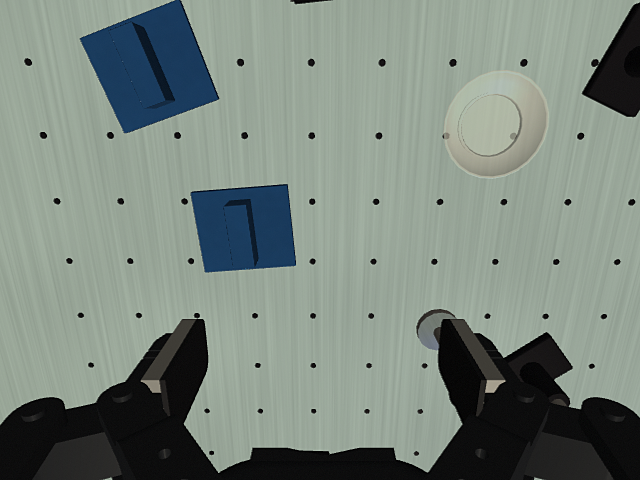

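Both views show the target saddle, at about (328,285) in w1 and (244,228) in w2. I'll enlarge both for the bar edges.

```bash
python3 - <<'E'
import cv2,numpy as np
a=cv2.imread("pics/w1.png")[235:335,270:390]; b=cv2.imread("pics/w2.png")[175:285,180:310]
for i,(c,f) in enumerate([(a,6),(b,5)]):
    g=np.clip(c.astype(float)*[1.6,1.6,3],0,255).astype(np.uint8)
    cv2.imwrite(f"pics/sad{i}.png",cv2.resize(g,None,fx=f,fy=f,interpolation=cv2.INTER_NEAREST))
E
```

```text
(no output)
```

View pics/sad0.png

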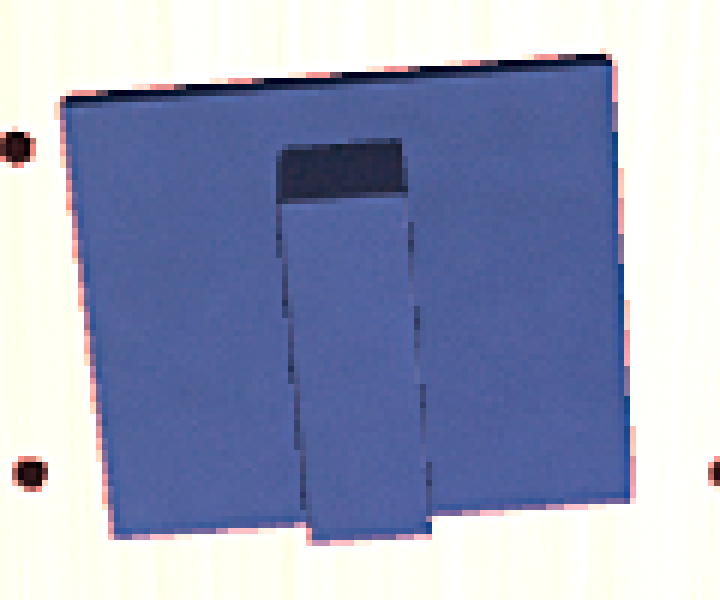

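View pics/sad1.png

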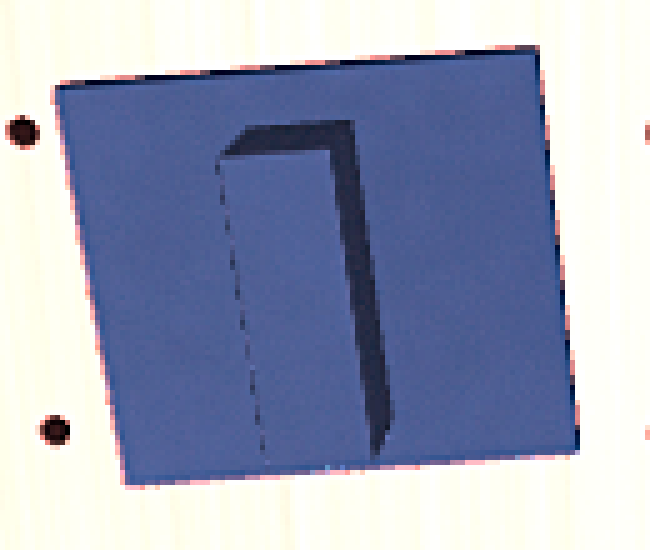

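```bash
python3 - <<'E'
from h import *
import pickle
np.set_printoptions(precision=4,suppress=True)
a=pickle.load(open("w1.pkl","rb"));b=pickle.load(open("w2.pkl","rb"))
def A(p):return (270+(p[0]-.5)/6-.4,235+p[1]/6-.4)
def B(p):return (180+p[0]/5-.4,175+p[1]/5-.4)
for nm,P,Q in [("bar",[(280,203),(407,194),(430,540),(310,545)],[(220,157),(330,150),(374,458),(265,462)]),("foot",[(65,103),(610,62),(632,500),(113,538)],[(57,90),(538,50),(578,453),(126,486)])]:
    X=[]
    for p,q in zip(P,Q):
        x,e=tri((a,A(p)),(b,B(q)));X.append(x);print(nm,x,e)
    X=np.array(X);print("mid",X.mean(0)); y=(X[0]+X[1]-X[2]-X[3]);print("yaw",np.arctan2(-y[0],y[1]),np.linalg.norm(y)/2)
    z=X.mean(0)[2]; z=.03 if nm=="bar" else .006
    for d,f,pp in((a,A,P),(b,B,Q)):
        Y=np.array([plane(d,f(p),z) for p in pp]);y=(Y[0]+Y[1]-Y[2]-Y[3]); x=Y[1]+Y[2]-Y[0]-Y[3]
        print("plane",Y.mean(0),np.arctan2(-y[0],y[1]),np.arctan2(x[1],x[0]),np.linalg.norm(y)/2,np.linalg.norm(x)/2)
E
```

```text
bar [ 0.4927 -0.2379  0.0286] [np.float64(0.1396075150621923), np.float64(0.13960751506220018)]
bar [ 0.5121 -0.2365  0.0289] [np.float64(0.013529247396254123), np.float64(0.01352924739617141)]
bar [ 0.5167 -0.2936  0.0319] [np.float64(0.959089578422022), np.float64(0.9590895784220319)]
bar [ 0.4975 -0.2934  0.0341] [np.float64(0.7791784502349949), np.float64(0.7791784502350317)]
mid [ 0.5048 -0.2653  0.0309]
yaw 0.08353121189653806 0.05662913786201304
plane [ 0.5045 -0.2664  0.03  ] 0.07296353195871103 0.06021740623516569 0.05941392843700725 0.01932281206225014
plane [ 0.5049 -0.2654  0.03  ] 0.07460326734843836 0.053458193731995965 0.05719634334623518 0.019560740406788145
foot [ 0.4573 -0.2309  0.0034] [np.float64(0.18492629421086468), np.float64(0.18492629421076567)]
foot [ 0.546  -0.2241  0.0016] [np.float64(0.3877470085581735), np.float64(0.3877470085580035)]
foot [ 0.5521 -0.3027  0.004 ] [np.float64(0.074598559890582), np.float64(0.0745985598906596)]
foot [ 0.4631 -0.3097  0.0044] [np.float64(0.0777765405358357), np.float64(0.07777654053573346)]
mid [ 0.5046 -0.2669  0.0033]
yaw 0.07548120487710197 0.07893936526824791
plane [ 0.5045 -0.2658  0.006 ] 0.07625734800190445 0.07944323946135481 0.07912774000664653 0.08831873943015127
plane [ 0.5052 -0.2661  0.006 ] 0.07147110533129125 0.0822783350890599 0.07884606949155089 0.08891080954748752
```

```bash
python3 -m inch '[[0,0,0,-0.01,-0.04,0,-1],[0,0,0,-0.02,-0.08,0,-1],[0,0,0,-0.03,-0.12,0,-1],[0,0,0,-0.04,-0.16,0,-1],[0,0,0,-0.05,-0.2,0,-1],[0,0,0,-0.06,-0.24,0,-1],[0,0,0,-0.06,-0.28,0,-1],[0,0,0,-0.06,-0.3,0,-1],[0,0,0,-0.06,-0.3,0,-1],[0,0,0,-0.06,-0.3,0,-1]]'; python3 - <<'E'
from h import *
import pickle
pickle.dump(cam("wrist","w3"),open("w3.pkl","wb"))
E
python3 -m inch '[[0,0,0,0.04,0.02,0,-1],[0,0,0,0.08,0.04,0,-1],[0,0,0,0.08,0.04,0,-1],[0,0,0,0.08,0.04,0,-1]]'; python3 - <<'E'
from h import *
import pickle
pickle.dump(cam("wrist","w4"),open("w4.pkl","wb"))
E
```

```text
time: 2.5
tcp_pos: [0.5189, 0.0609, 0.4054]
orientation: [1.0, 0.001, 0.0, 0.0]
ft_force: [-0.2, -0.3, 0.2]
grip_width: 0.0856
time: 2.95
tcp_pos: [0.6002, 0.0183, 0.4039]
orientation: [1.0, -0.001, -0.001, -0.0]
ft_force: [-0.1, -0.3, -0.8]
grip_width: 0.0857
```

Saddle middle is (0.5045, −0.266), top about 0.030, yaw about 0.076 rad. Next is the rail and carrier.

View pics/w3.png

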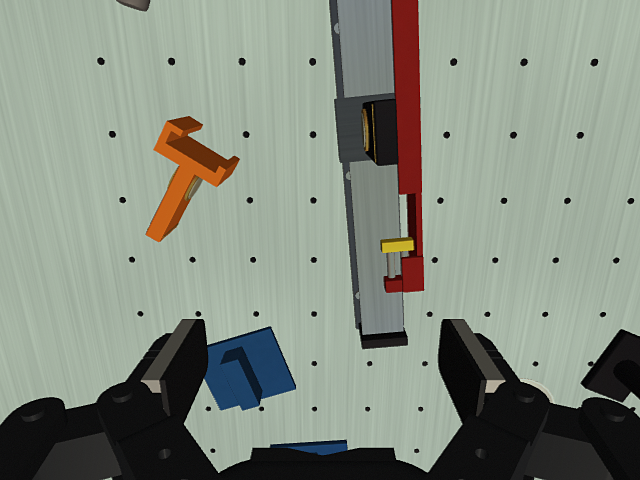

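View pics/w4.png

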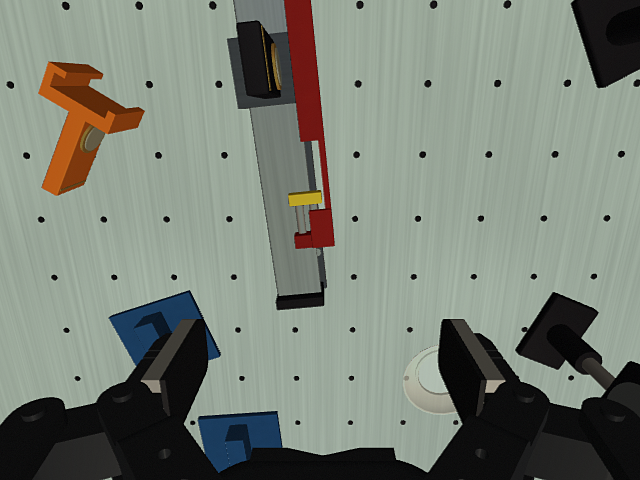

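The carrier is at (375,130) in w3 and (262,65) in w4, with the yellow stop at (397,245) and (305,198). I'll enlarge those areas.

```bash
python3 - <<'E'
import cv2,numpy as np
for i,(n,y0,y1,x0,x1,f) in enumerate([("w3",80,180,320,440,6),("w4",0,120,220,340,5),("w3",180,300,340,440,5),("w4",120,260,240,350,4)]):
    c=cv2.imread(f"pics/{n}.png")[y0:y1,x0:x1]
    g=(255*(c/255.)**.5).astype(np.uint8)
    cv2.imwrite(f"pics/car{i}.png",cv2.resize(g,None,fx=f,fy=f,interpolation=cv2.INTER_NEAREST))
E
```

```text
(no output)
```

View pics/car0.png

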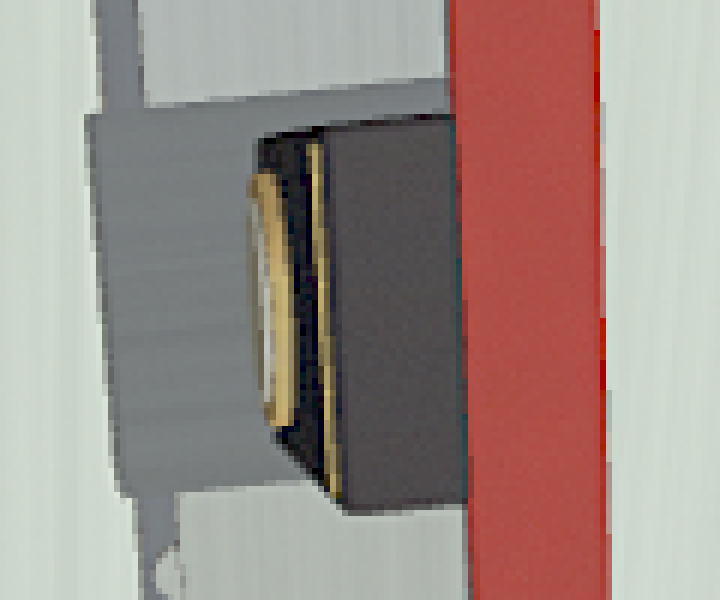

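View pics/car1.png

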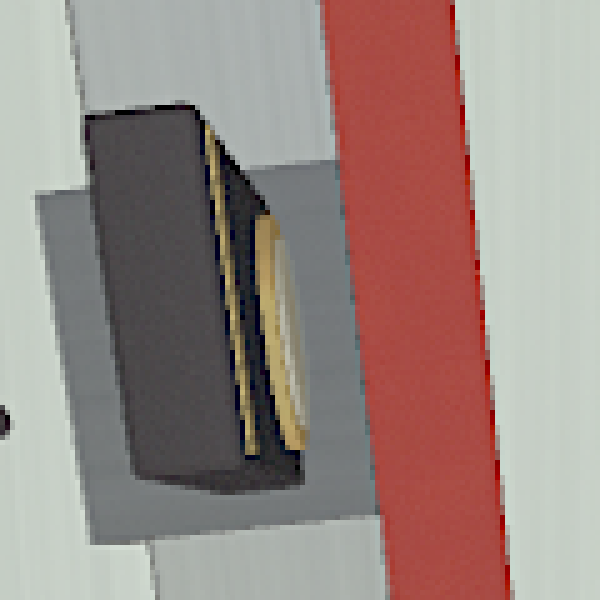

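View pics/car2.png

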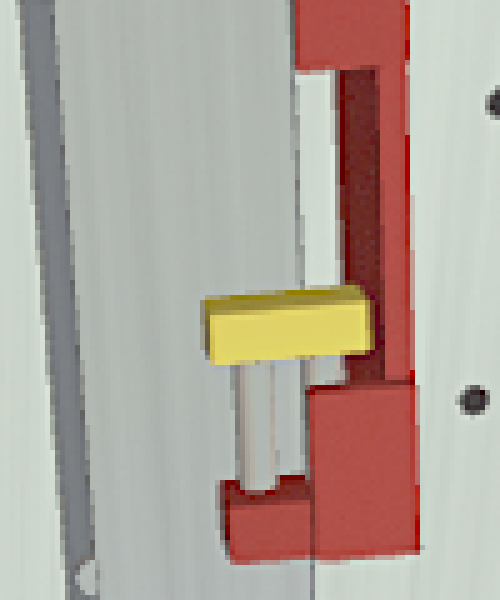

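View pics/car3.png

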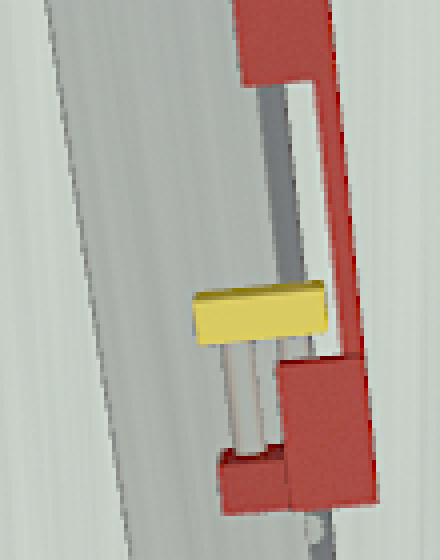

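```bash
python3 - <<'E'
from h import *
import pickle
np.set_printoptions(precision=4,suppress=True)
a=pickle.load(open("w3.pkl","rb"));b=pickle.load(open("w4.pkl","rb"))
def mk(x0,y0,f): return lambda p:(x0+p[0]/f-.5,y0+p[1]/f-.5)
c0=mk(320,80,6);c1=mk(220,0,5);c2=mk(340,180,5);c3=mk(240,120,4)
for n,p,q,f,g in [("top+y-x",(328,130),(87,118),c0,c1),("top+y+x",(455,117),(195,105),c0,c1),("top-y-x",(346,512),(135,477),c0,c1),("top-y+x",(468,505),(244,467),c0,c1),
 ("foot-y-x",(122,495),(92,543),c0,c1),("foot+y-x",(87,117),(37,193),c0,c1),
 ("keep end in",(297,70),(243,86),c2,c3),("blk+y in",(308,388),(278,363),c2,c3),("blk+y out",(413,381),(362,355),c2,c3),("blk-y in",(312,562),(290,510),c2,c3),("blk-y out",(419,552),(378,502),c2,c3),
 ("yel-x top",(207,313),(195,298),c2,c3),("yel+x",(366,295),(325,288),c2,c3)]:
    X,e=tri((a,f(p)),(b,g(q)));print(n,X,np.round(e,1), plane(a,f(p),X[2])[:2])
P=[plane(a,c2((58,0)),.03),plane(a,c2((97,600)),.03),plane(b,c3((48,0)),.03),plane(b,c3((128,558)),.03),plane(b,c1((68,0)),.03), plane(b,c1((155,600)),.03)]
for x in P: print(x)
E
```

```text
top+y-x [0.5494 0.1465 0.1117] [0.1 0.1] [0.5494 0.1464]
top+y+x [0.5622 0.1477 0.1126] [0.1 0.1] [0.5621 0.1476]
top-y-x [0.5528 0.1077 0.1124] [0.1 0.1] [0.5528 0.1078]
top-y+x [0.5659 0.1086 0.1122] [0.1 0.1] [0.5659 0.1085]
foot-y-x [0.532  0.1003 0.0379] [0. 0.] [0.532  0.1003]
foot+y-x [0.5269 0.1496 0.0377] [0.5 0.5] [0.5267 0.1492]
keep end in [0.5809 0.0754 0.0445] [0. 0.] [0.5809 0.0755]
blk+y in [0.5869 0.0184 0.0417] [0.1 0.1] [0.5868 0.0184]
blk+y out [0.6045 0.0208 0.0444] [0.1 0.1] [0.6045 0.0207]
blk-y in [ 0.589  -0.0133  0.0452] [0.3 0.3] [ 0.5889 -0.0135]
blk-y out [ 0.608  -0.0113  0.0453] [0.2 0.2] [ 0.6079 -0.0115]
yel-x top [0.5693 0.0312 0.0374] [0.4 0.4] [0.5691 0.0308]
yel+x [0.5969 0.0336 0.0364] [0.2 0.2] [0.597  0.0338]
[0.5422 0.0846 0.03  ]
[ 0.5522 -0.0286  0.03  ]
[0.5408 0.0915 0.03  ]
[ 0.5518 -0.0296  0.03  ]
[0.5321 0.1771 0.03  ]
[0.54   0.0915 0.03  ]
```

```bash
python3 -m inch '[[0,0,-1.8,-0.014,-0.036,0.0,-1],[0,0,-3.6,-0.028,-0.072,0.02,-1],[0,0,-5.4,-0.0424,-0.1076,0.05,-1],[0,0,-5.4,-0.0424,-0.1076,0.08,-1],[0,0,-5.4,-0.0424,-0.1076,0.1,-1],[0,0,-5.4,-0.0424,-0.1076,0.1,-1],[0,0,-5.4,-0.0424,-0.1076,0.1,-1],[0,0,-5.4,-0.0424,-0.1076,0.1,-1]]'; python3 - <<'E'
from h import *
import pickle
pickle.dump(cam("wrist","w5"),open("w5.pkl","wb")); cam("side","s5")
c=cv2.imread("pics/s5.png")[130:290,200:360]; cv2.imwrite("pics/s5c.png",cv2.resize(c,None,fx=3.7,fy=3.7,interpolation=cv2.INTER_CUBIC))
print(read_state()["tcp_pos"],read_state()["orientation"])
E
```

```text
time: 3.8
tcp_pos: [0.558, 0.1274, 0.3064]
orientation: [0.999, 0.047, 0.001, -0.0]
ft_force: [-0.3, -0.1, 0.4]
grip_width: 0.0855
[0.55814847 0.12739172 0.30625705] [ 9.98900638e-01  4.68601963e-02  1.27661042e-03 -9.02827679e-05]
```

View pics/w5.png

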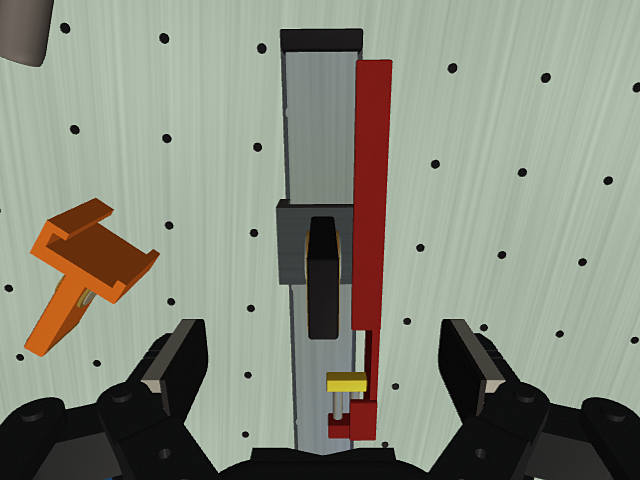

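View pics/s5c.png

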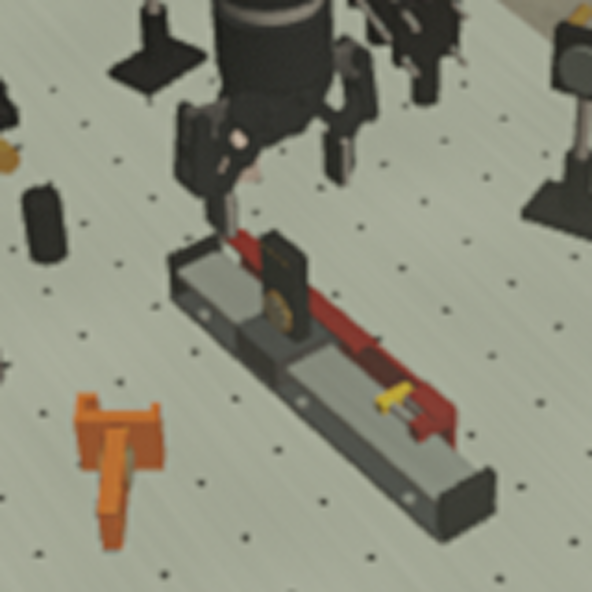

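```bash
python3 - <<'E'
from h import *
import pickle
np.set_printoptions(precision=4,suppress=True)
d=pickle.load(open("w5.pkl","rb"))
c=d["image"][190:350,265:375]; cv2.imwrite("pics/w5c.png",cv2.resize((255*(c/255.)**.5).astype(np.uint8),None,fx=3.7,fy=3.7,interpolation=cv2.INTER_NEAREST))
P=[plane(d,p,.113) for p in [(309,262),(338,262),(338,338),(309,338)]]
print(np.array(P),np.mean(P,0))
for z in (.03,):
  for p in [(285,52),(295,400)]: print(plane(d,p,z))
E
```

```text
[[0.5499 0.1455 0.113 ]
 [0.5623 0.1466 0.113 ]
 [0.5662 0.1095 0.113 ]
 [0.553  0.1083 0.113 ]] [0.5578 0.1275 0.113 ]
[0.5265 0.236  0.03  ]
[0.5487 0.0043 0.03  ]
```

View pics/w5c.png

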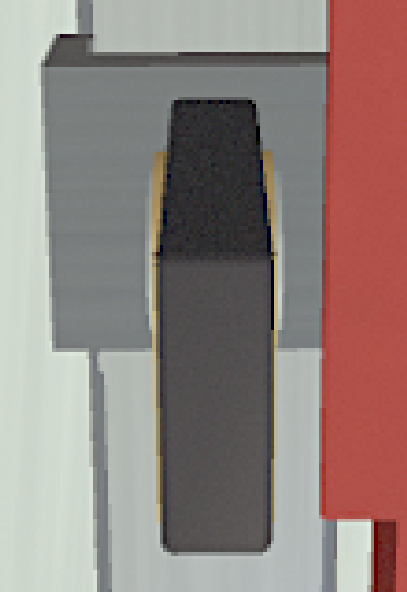

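```bash
python3 -m inch '[[0,0,0,0,0,0.015,-1],[0,0,0,0,0,0.03,-1],[0,0,0,0,0,0.045,-1],[0,0,0,0,0,0.055,-1],[0,0,0,0,0,0.055,0],[0,0,0,0,0,0.055,0.4]]' 25; python3 - <<'E'
from h import *
cam("wrist","w6"); s=cam("side","s6")
c=cv2.imread("pics/s6.png")[130:290,200:360]; cv2.imwrite("pics/s6c.png",cv2.resize(c,None,fx=3.7,fy=3.7,interpolation=cv2.INTER_CUBIC))
E
```

```text
time: 4.5
tcp_pos: [0.5579, 0.1276, 0.2502]
orientation: [0.999, 0.047, 0.0, -0.0]
ft_force: [0.1, -0.4, -0.4]
grip_width: 0.0591
```

View pics/s6c.png

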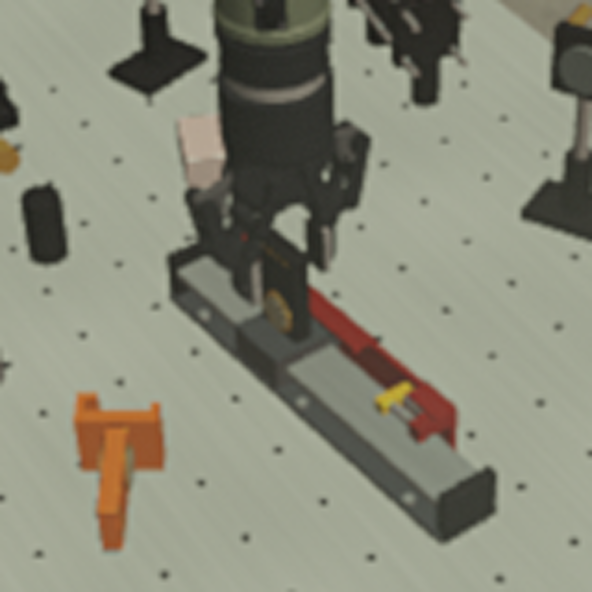

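View pics/w6.png

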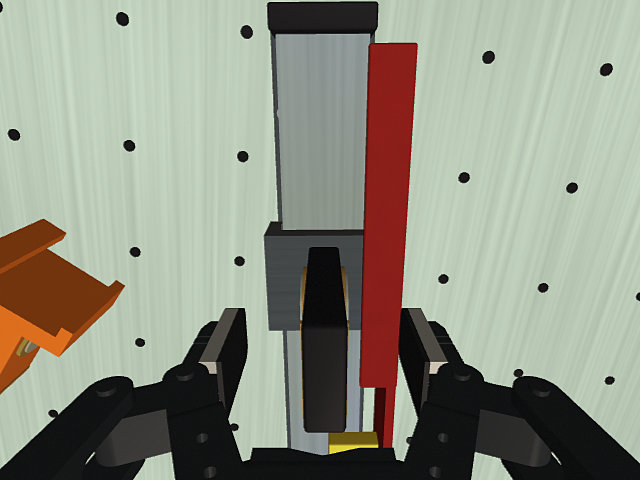

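Fingers straddle the plate, with the plate centred at column 325 between pads at 243 and 400. I'll close softly.

```bash
python3 -m inch '[[0,0,0,0,0,0,0.6],[0,0,0,0,0,0,0.7],[0,0,0,0,0,0,0.8],[0,0,0,0,0,0,0.9],[0,0,0,0,0,0,1],[0,0,0,0,0,0,1],[0,0,0,0,0,0,1],[0,0,0,0,0,0,1]]' 25
```

```text
time: 5.4
tcp_pos: [0.5579, 0.1277, 0.2502]
orientation: [0.999, 0.047, 0.001, -0.0]
ft_force: [-0.6, -0.2, 6.1]
grip_width: 0.0137
```

```bash
python3 -m inch '[[0,0,0,0,0,0,1],[0,0,0,0,0,0,1],[0,0,0,0,0,0,1],[0,0,0,0,0,0,1]]' 70; python3 - <<'E'
from h import *
np.set_printoptions(precision=3,suppress=True)
s=read_state();print(s["ft_force"],s["ft_torque"],s["tcp_pos"],s["orientation"])
cam("wrist","w7")
E
```

```text
time: 5.8
tcp_pos: [0.558, 0.1277, 0.2503]
orientation: [0.999, 0.047, 0.001, -0.0]
ft_force: [-0.9, -0.2, 4.9]
grip_width: 0.0133
[-0.905 -0.191  4.881] [-0.036  0.155  0.014] [0.558 0.128 0.25 ] [ 0.999  0.047  0.001 -0.   ]
```

View pics/w7.png

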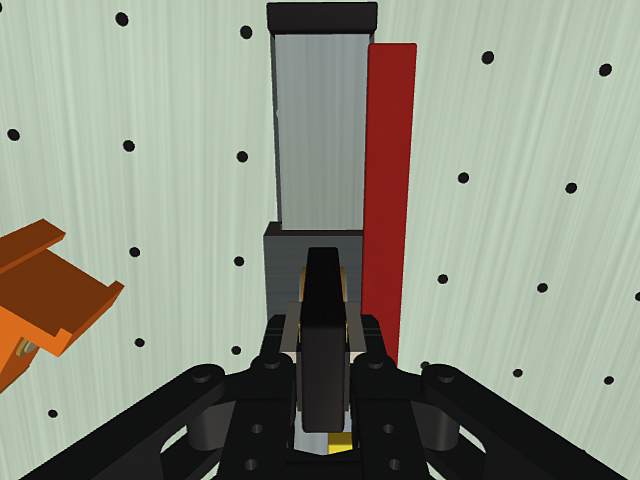

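```bash
python3 -m inch '[[0,0,0,0,0,-0.0005,1],[0,0,0,0,0,-0.0005,1]]'; python3 -m inch '[[0,0,0,0,0.003,0,1],[0,0,0,0,0.007,0,1],[0,0,0,0,0.011,0,1],[0,0,0,0,0.015,0,1]]'; python3 -c '
from h import *
s=read_state();print(s["ft_force"],s["ft_torque"])'
```

```text
time: 6.05
tcp_pos: [0.5579, 0.1276, 0.2503]
orientation: [0.999, 0.047, 0.0, -0.0]
ft_force: [0.7, 1.2, 3.0]
grip_width: 0.0133
time: 6.45
tcp_pos: [0.5591, 0.1127, 0.2504]
orientation: [0.999, 0.047, 0.0, -0.001]
ft_force: [0.7, 3.4, -0.6]
grip_width: 0.0128
[ 0.73181136  3.44688209 -0.57852581] [ 0.38881796 -0.06876109  0.03669488]
```

```bash
python3 -m inch '[[0,0,0,0,0.005,0,1],[0,0,0,0,0.01,0,1],[0,0,0,0,0.015,0,1],[0,0,0,0,0.02,0,1],[0,0,0,0,0.025,0,1],[0,0,0,0,0.03,0,1]]';python3 -m inch '[[0,0,0,0,0.005,0,1],[0,0,0,0,0.01,0,1],[0,0,0,0,0.015,0,1],[0,0,0,0,0.018,0,1],[0,0,0,0,0.02,0,1],[0,0,0,0,0.02,0,1]]'; python3 -c '
from h import *
cam("wrist","w8");cam("side","s8");cam("scene","c8")
c=cv2.imread("pics/s8.png")[130:290,200:360]; cv2.imwrite("pics/s8c.png",cv2.resize(c,None,fx=3.7,fy=3.7,interpolation=cv2.INTER_CUBIC))
s=read_state();print(s["ft_force"],s["ft_torque"],s["tcp_pos"])'
```

```text
time: 7.05
tcp_pos: [0.562, 0.0825, 0.2504]
orientation: [0.999, 0.047, 0.0, -0.0]
ft_force: [-0.7, 1.2, 0.7]
grip_width: 0.013
time: 7.65
tcp_pos: [0.5639, 0.0622, 0.2503]
orientation: [0.999, 0.047, 0.0, 0.0]
ft_force: [-0.3, 1.4, 5.8]
grip_width: 0.0133
[0.76927943 2.33107501 5.70788961] [ 0.48143314 -0.11451698 -0.05460829] [0.56394541 0.06222776 0.25035166]
```

View pics/s8c.png

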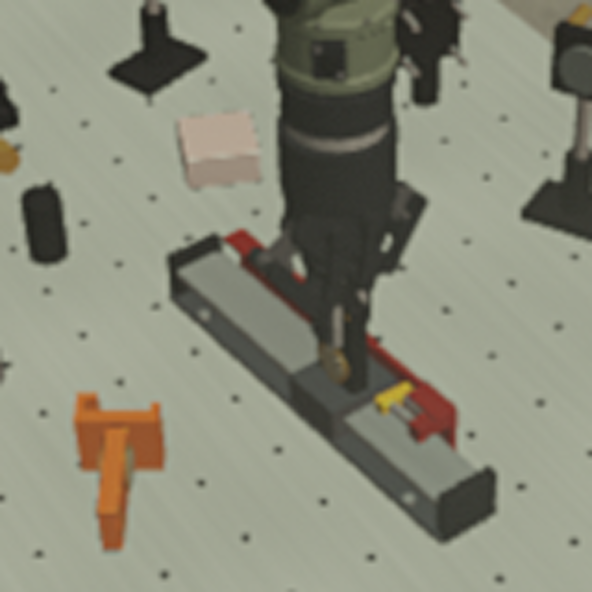

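View pics/w8.png

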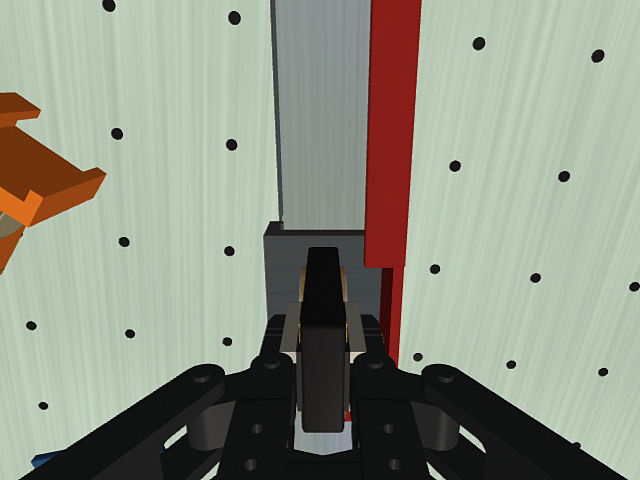

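```bash
python3 -m inch '[[0,0,0,0,0.001,-0.0003,1],[0,0,0,0,0.002,-0.0003,1],[0,0,0,0,0.003,-0.0003,1]]';python3 -m inch '[[0,0,0,0,0.001,0,1],[0,0,0,0,0.002,0,1],[0,0,0,0,0.003,0,1]]';python3 -m inch '[[0,0,0,0,0.001,0,1],[0,0,0,0,0.002,0,1],[0,0,0,0,0.003,0,1]]'; python3 -m inch '[[0,0,0,0,0.001,0,1],[0,0,0,0,0.002,0,1],[0,0,0,0,0.003,0,1]]'; python3 -c '
from h import *
s=read_state();print(s["ft_force"],s["ft_torque"],s["tcp_pos"])'
```

```text
time: 8.1
tcp_pos: [0.5639, 0.0597, 0.2503]
orientation: [0.999, 0.047, -0.0, 0.0]
ft_force: [1.3, 1.3, -0.7]
grip_width: 0.0129
time: 8.4
tcp_pos: [0.5641, 0.0568, 0.2503]
orientation: [0.999, 0.047, -0.0, 0.0]
ft_force: [-0.6, 3.1, 1.6]
grip_width: 0.0135
time: 8.7
tcp_pos: [0.5642, 0.0547, 0.2504]
orientation: [0.999, 0.048, -0.0, -0.002]
ft_force: [-0.1, 7.8, 7.3]
grip_width: 0.0131
time: 9.0
tcp_pos: [0.5645, 0.0521, 0.2505]
orientation: [0.999, 0.048, -0.0, -0.002]
ft_force: [-0.7, 8.7, 6.9]
grip_width: 0.0131
[-0.70995949  8.69747181  6.9468506 ] [2.0997327  0.18442023 0.08449603] [0.56448405 0.05208899 0.25047682]
```

```bash
python3 -m inch '[[0,0,0,0,0.001,0,1],[0,0,0,0,0.002,0,1],[0,0,0,0,0.003,0,1],[0,0,0,0,0.004,0,1]]'; python3 -m inch '[[0,0,0,0,0.001,0,1],[0,0,0,0,0.002,0,1],[0,0,0,0,0.003,0,1],[0,0,0,0,0.0035,0,1],[0,0,0,0,0.0035,0,1]]'; python3 -c '
from h import *
import pickle
pickle.dump([cam("wrist","w9"),cam("side","s9"),cam("scene","c9")],open("n9.pkl","wb"))
c=cv2.imread("pics/s9.png")[170:270,240:340]; cv2.imwrite("pics/s9c.png",cv2.resize(c,None,fx=6,fy=6,interpolation=cv2.INTER_CUBIC))
c=cv2.imread("pics/c9.png")[190:300,290:480]; cv2.imwrite("pics/c9c.png",cv2.resize(c,None,fx=4,fy=4,interpolation=cv2.INTER_CUBIC))
s=read_state();print(s["ft_force"],s["ft_torque"],s["tcp_pos"],s["orientation"])'
```

```text
time: 9.4
tcp_pos: [0.5648, 0.0486, 0.2505]
orientation: [0.999, 0.048, -0.0, -0.003]
ft_force: [-2.2, 11.2, 6.0]
grip_width: 0.013
time: 9.9
tcp_pos: [0.565, 0.0456, 0.2506]
orientation: [0.999, 0.048, -0.0, -0.004]
ft_force: [-1.6, 12.0, 5.9]
grip_width: 0.0133
[-0.76175768 11.25527028  6.74981729] [2.75905021 0.32305944 0.11912432] [0.56499631 0.04563309 0.25056937] [ 9.98826132e-01  4.82886617e-02 -2.69695227e-04 -3.80664474e-03]
```

View pics/s9c.png

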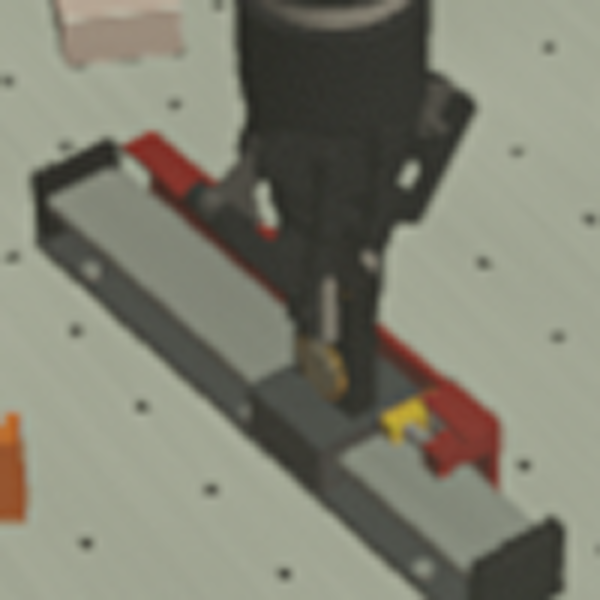

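View pics/c9c.png

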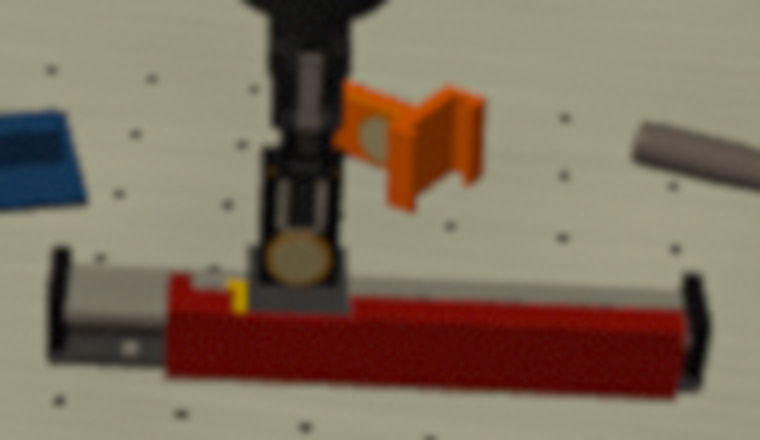

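View pics/w9.png

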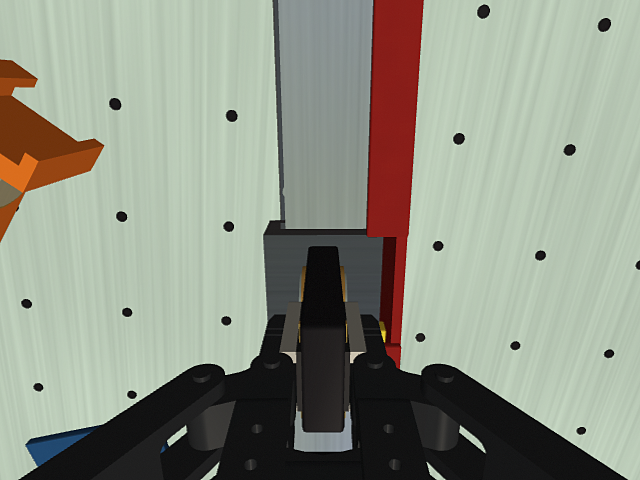

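```bash
python3 -c '
import cv2
c=cv2.imread("pics/w9.png")[200:350,255:415]; cv2.imwrite("pics/w9c.png",cv2.resize((255*(c/255.)**.5).astype("uint8"),None,fx=4,fy=4,interpolation=cv2.INTER_NEAREST))'
```

```text
(no output)
```

View pics/w9c.png

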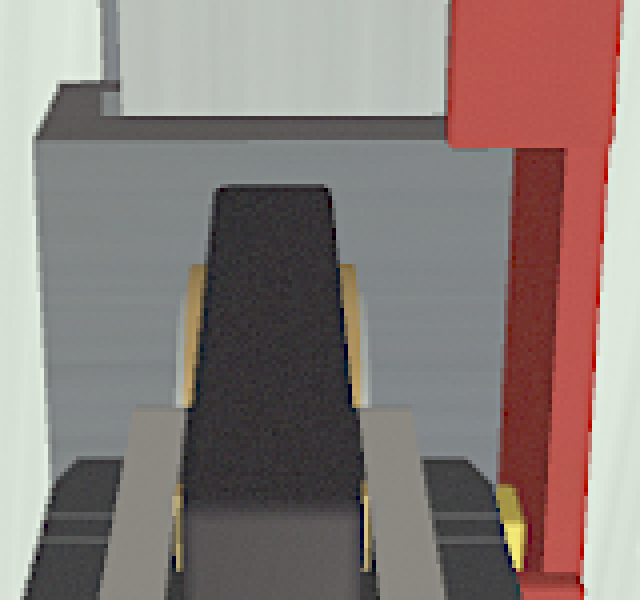

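```bash
python3 -c '
from h import *
import pickle
w=pickle.load(open("n9.pkl","rb"))[0]
f=lambda p:(255+p[0]/4-.5,200+p[1]/4-.5)
e=np.array([-.0949,.9955])
for n,p,z in [("foot",(37,139),.04),("foot2",(440,139),.04),("footbottom",(120,117),.03),("keep",(450,148),.044),("keep2",(512,148),.044),("blk",(522,575),.044),("blk",(580,574),.044),("yel",(510,487),.037)]:
    x=plane(w,f(p),z);print(n,x, x[:2]@e)'
```

```text
foot [0.53406779 0.07019034 0.04      ] 0.019191452766812136
foot2 [0.58069531 0.07468948 0.04      ] 0.01924538840396162
footbottom [0.54277977 0.07083307 0.03      ] 0.019004525257141146
keep [0.58142254 0.07489196 0.044     ] 0.019377948673391123
keep2 [0.58844653 0.07556976 0.044     ] 0.019386118632447845
blk [0.59752005 0.02063941 0.044     ] -0.036158116109751885
blk [0.60467786 0.02147531 0.044     ] -0.03600525326889378
yel [0.59582014 0.02892045 0.037     ] -0.027753025441371062
```

```bash
python3 -m inch '[[0,0,0,0,0.001,0,1],[0,0,0,0,0.002,0,1],[0,0,0,0,0.003,0,1],[0,0,0,0,0.003,0,1]]'; python3 -c '
from h import *
import pickle
w=cam("wrist","w10");pickle.dump(w,open("w10.pkl","wb"))
c=cv2.imread("pics/w10.png")[200:350,255:415]; cv2.imwrite("pics/w10c.png",cv2.resize((255*(c/255.)**.5).astype("uint8"),None,fx=4,fy=4,interpolation=cv2.INTER_NEAREST))
s=read_state();print(s["ft_force"],s["ft_torque"],s["tcp_pos"],s["orientation"])'
```

```text
time: 10.45
tcp_pos: [0.5652, 0.0429, 0.2506]
orientation: [0.999, 0.048, -0.0, -0.004]
ft_force: [-1.4, 13.1, 6.7]
grip_width: 0.0131
[-1.38873355 12.86279099  6.13761382] [3.06202164 0.33276618 0.12735117] [0.56523789 0.04291592 0.2505948 ] [ 9.98816340e-01  4.84435591e-02 -2.55320077e-04 -4.36756644e-03]
```

View pics/w10c.png

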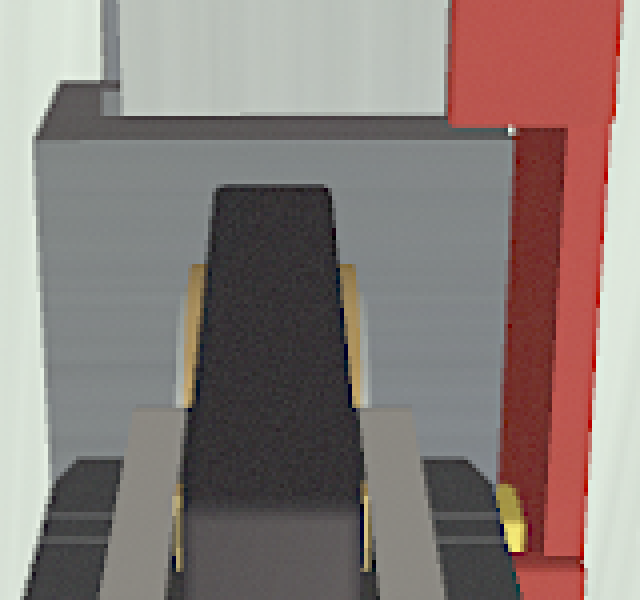

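```bash
python3 -c '
import numpy as np
x,z=-.020,.2206
for a in range(0,18,1):
    t=np.radians(a);c,s=np.cos(t),np.sin(t)
    print(a,np.round([x-(x*c+z*s),z-(-x*s+z*c)],4))'
```

```text
0 [0. 0.]
1 [-0.0039 -0.0003]
2 [-0.0077 -0.0006]
3 [-0.0116 -0.0007]
4 [-0.0154 -0.0009]
5 [-0.0193 -0.0009]
6 [-0.0232 -0.0009]
7 [-0.027  -0.0008]
8 [-0.0309 -0.0006]
9 [-0.0348 -0.0004]
10 [-0.0386 -0.0001]
11 [-0.0425  0.0002]
12 [-0.0463  0.0007]
13 [-0.0501  0.0012]
14 [-0.054   0.0017]
15 [-0.0578  0.0023]
16 [-0.0616  0.003 ]
17 [-0.0654  0.0038]
```

```bash
python3 -m inch '[[0,0.5,0,-0.002,0,-0.0006,1],[0,1,0,-0.0039,0,-0.0011,1],[0,2,0,-0.0078,0,-0.0015,1],[0,3,0,-0.0118,0,-0.0017,1],[0,4,0,-0.0156,0,-0.0019,1],[0,4,0,-0.0156,0,-0.0019,1]]'; python3 -c '
from h import *
w=cam("wrist","w11")
c=cv2.imread("pics/w11.png")[200:350,255:415]; cv2.imwrite("pics/w11c.png",cv2.resize((255*(c/255.)**.5).astype("uint8"),None,fx=4,fy=4,interpolation=cv2.INTER_NEAREST))
s=read_state();print(s["ft_force"],s["ft_torque"],s["tcp_pos"],s["orientation"])'
```

```text
time: 11.1
tcp_pos: [0.5493, 0.0408, 0.2513]
orientation: [0.998, 0.048, 0.034, -0.005]
ft_force: [2.0, 9.9, -4.0]
grip_width: 0.013
[ 0.40253939  9.44483299 -3.82615136] [ 2.42083913 -0.32199844  0.40304578] [0.5494539  0.04078358 0.25130353] [ 0.99823481  0.04826235  0.0342513  -0.00498576]
```

View pics/w11c.png

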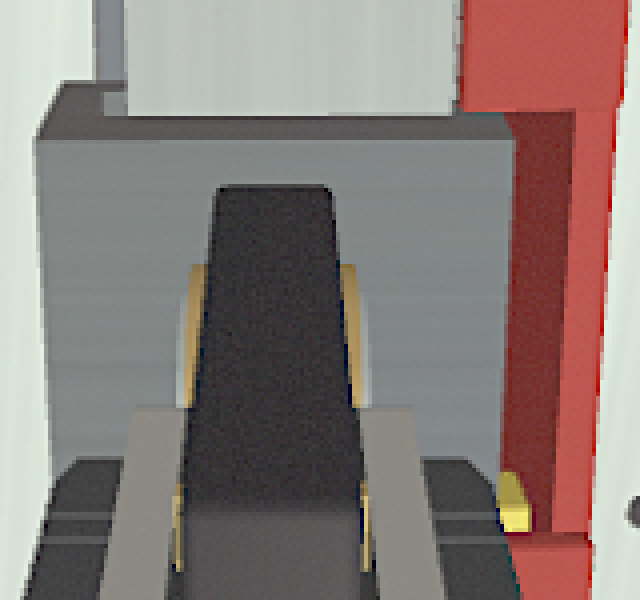

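```bash
python3 -c '
from h import *
d=cam("wrist")
f=lambda p:(255+p[0]/4-.5,200+p[1]/4-.5)
e=np.array([-.0949,.9955])
for n,p,z in [("foot+x",(512,139),.044),("foot-x",(37,139),.040),("keep",(462,110),.044),("keep2",(512,110),.044),("blk",(530,533),.044),("blk",(590,538),.044)]:
    x=plane(d,f(p),z);print(n,x, x[:2]@e)'
```

```text
foot+x [0.58759051 0.07209918 0.044     ] 0.016012395134186425
foot-x [0.53303022 0.06677512 0.04      ] 0.01589006057971334
keep [0.5813034  0.07510738 0.044     ] 0.01960370797977968
keep2 [0.58709678 0.07555233 0.044     ] 0.01949686388385666
blk [0.59721186 0.02096943 0.044     ] -0.03580033609151445
blk [0.60499497 0.02068789 0.044     ] -0.03681923107162063
```

```bash
python3 -m inch '[[0,1,0,-0.0039,-0.0003,-0.0008,1],[0,2,0,-0.0077,-0.0006,-0.0014,1],[0,3,0,-0.0116,-0.0006,-0.0015,1],[0,4,0,-0.0154,-0.0006,-0.0017,1],[0,5,0,-0.0193,-0.0006,-0.0017,1],[0,6,0,-0.0232,-0.0006,-0.0017,1],[0,6,0,-0.0232,-0.0006,-0.0017,1]]'; python3 -c '
from h import *
w=cam("wrist","w12")
c=cv2.imread("pics/w12.png")[200:350,255:415]; cv2.imwrite("pics/w12c.png",cv2.resize((255*(c/255.)**.5).astype("uint8"),None,fx=4,fy=4,interpolation=cv2.INTER_NEAREST))
s=read_state();print(s["ft_force"],s["ft_torque"],s["tcp_pos"],s["orientation"])'
```

```text
time: 11.9
tcp_pos: [0.5256, 0.039, 0.251]
orientation: [0.995, 0.048, 0.086, -0.007]
ft_force: [2.0, 8.3, -5.5]
grip_width: 0.0131
[ 2.21318013  8.82745527 -4.81161092] [2.24692269 0.10134185 0.53943935] [0.52567263 0.03904442 0.25101439] [ 0.99513722  0.0481319   0.08562745 -0.00729154]
```

View pics/w12c.png

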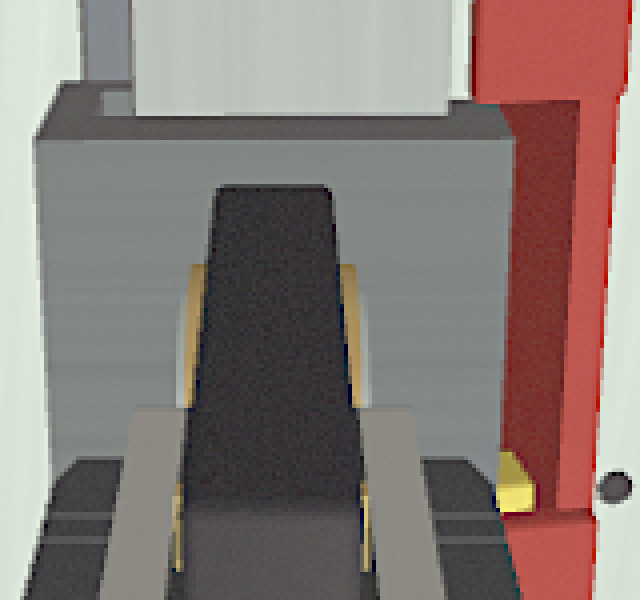

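```bash
python3 -m inch '[[0,1,0,-0.0039,0,-0.0005,1],[0,2,0,-0.0077,0,-0.001,1],[0,3,0,-0.0116,0,-0.0012,1],[0,4,0,-0.0154,0,-0.0014,1],[0,5,0,-0.0193,0,-0.0014,1],[0,6.3,0,-0.0243,0,-0.0014,1],[0,6.3,0,-0.0243,0,-0.0014,1]]'; python3 -c '
from h import *
w=cam("wrist","w13");cam("side","s13")
c=cv2.imread("pics/w13.png")[200:350,255:415]; cv2.imwrite("pics/w13c.png",cv2.resize((255*(c/255.)**.5).astype("uint8"),None,fx=4,fy=4,interpolation=cv2.INTER_NEAREST))
c=cv2.imread("pics/s13.png")[170:270,240:340]; cv2.imwrite("pics/s13c.png",cv2.resize(c,None,fx=6,fy=6,interpolation=cv2.INTER_CUBIC))
s=read_state();print(s["ft_force"],s["ft_torque"],s["tcp_pos"],s["orientation"],s["qpos"])'
```

```text
time: 12.65
tcp_pos: [0.5008, 0.0367, 0.2479]
orientation: [0.989, 0.048, 0.14, -0.01]
ft_force: [-0.2, 7.8, -4.3]
grip_width: 0.0135
[-0.74696319  9.12736864 -2.40999081] [2.0910735  0.68514033 0.79171983] [0.50097022 0.03671308 0.24792734] [ 0.98905621  0.04784687  0.13922145 -0.00979158] [-0.08882731  0.32077048 -0.70379849  0.27188328  0.05694072  1.39315392]
```

View pics/w13c.png

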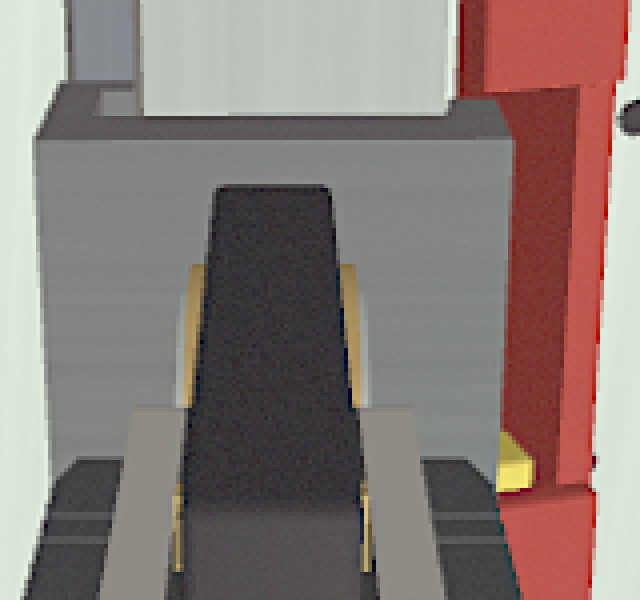

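View pics/s13c.png

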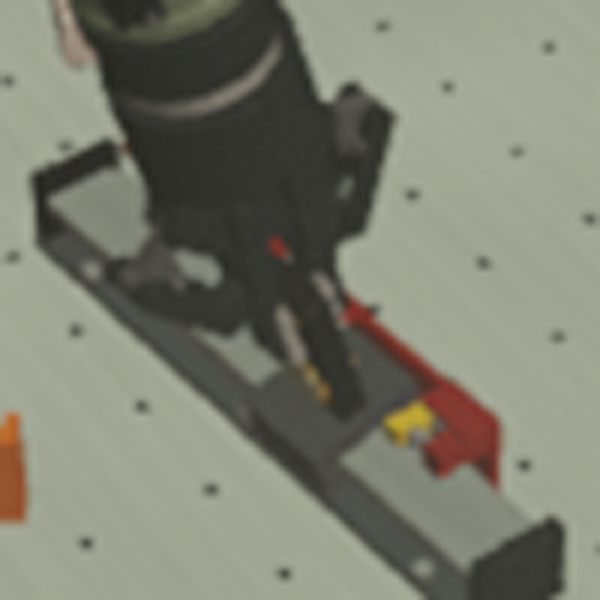

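```bash
cat >> h.py <<'E'
from scipy.spatial.transform import Rotation as Ro
ex=np.array([.9955,.0949]);ey=np.array([-.0949,.9955])
def body():
    s=read_state();R=Ro.from_quat(s["orientation"]).as_matrix();t=s["tcp_pos"]
    for n,p in dict(lip=(.022,0,.2276),lipo=(.028,0,.2276),toe=(-.014,0,.2316),leg6=(-.022,0,.2266),leg0=(-.022,0,.2206),toebot=(-.014,0,.2366),mid=(0,0,.1856),fend=(0,-.025,.2106),bend=(0,.025,.2106)).items():
        X=R@np.array(p)+t; print(n,"rx %.1f s %.1f z %.1f"%(1000*(X[:2]@ex-.5666),1000*(X[:2]@ey),1000*X[2]))
    print(s["ft_force"].round(1),s["ft_torque"].round(2))
E
python3 -c '
from h import *
body()'
```

```text
lip rx 19.6 s -9.5 z 35.3
lipo rx 25.4 s -9.5 z 36.9
toe rx -13.9 s -9.5 z 21.5
leg6 rx -22.9 s -9.5 z 24.1
leg0 rx -24.6 s -9.6 z 29.8
toebot rx -12.5 s -9.5 z 16.7
mid rx -13.1 s -9.8 z 69.6
fend rx -6.3 s 15.4 z 45.7
bend rx -6.1 s -34.6 z 45.4
[-0.7  9.1 -2.4] [2.09 0.69 0.79]
```

```bash
python3 -m inch '[[0,0,0,-0.0019,0,-0.0006,1],[0,0,0,-0.0048,0,-0.0014,1],[0,0,0,-0.0077,0,-0.0022,1],[0,0,0,-0.0106,0,-0.003,1],[0,0,0,-0.0135,0,-0.0039,1],[0,0,0,-0.0164,0,-0.0047,1],[0,0,0,-0.0192,0,-0.0055,1],[0,0,0,-0.0192,0,-0.0055,1]]'; python3 -c '
from h import *
w=cam("wrist","w14");cam("side","s14")
c=cv2.imread("pics/s14.png")[170:270,240:340]; cv2.imwrite("pics/s14c.png",cv2.resize(c,None,fx=6,fy=6,interpolation=cv2.INTER_CUBIC))
body()'
```

```text
time: 13.55
tcp_pos: [0.4825, 0.0347, 0.249]
orientation: [0.989, 0.048, 0.141, -0.01]
ft_force: [0.5, 8.1, 0.3]
grip_width: 0.0132
lip rx 1.9 s -9.8 z 36.6
lipo rx 7.7 s -9.8 z 38.3
toe rx -31.5 s -9.9 z 22.7
leg6 rx -40.6 s -9.9 z 25.3
leg0 rx -42.3 s -9.9 z 31.0
toebot rx -30.1 s -9.8 z 17.9
mid rx -31.0 s -10.1 z 70.8
fend rx -24.1 s 15.0 z 46.9
bend rx -23.9 s -35.0 z 46.7
[0.  8.4 0.7] [2.05 0.03 0.88]
```

View pics/w14.png

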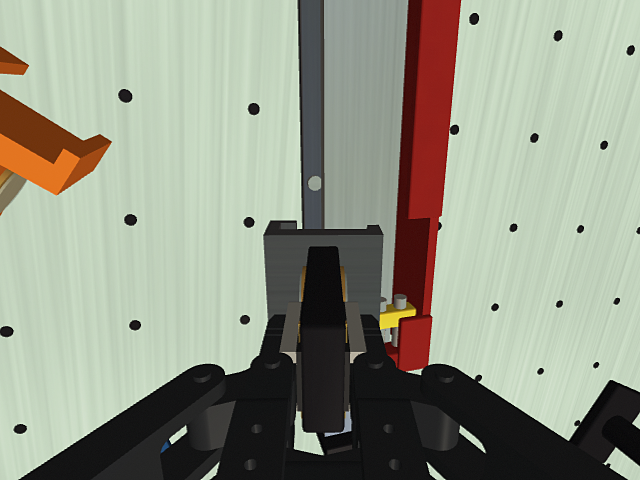

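View pics/s14c.png

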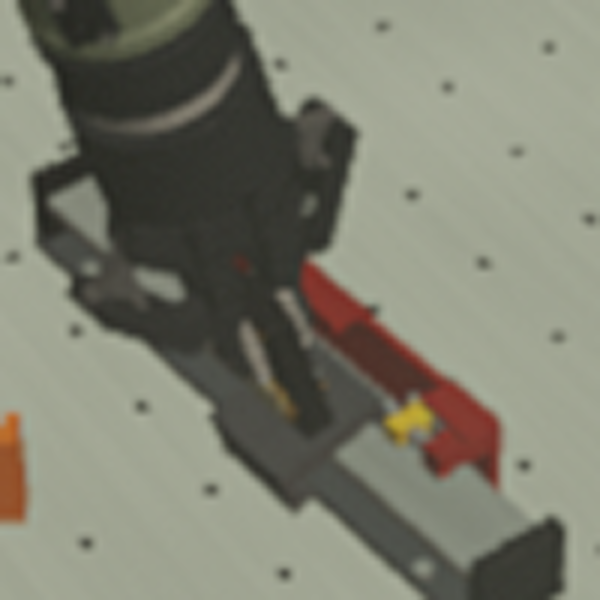

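```bash
python3 -m inch '[[0,0,0,-0.001,-0.002,-0.0003,1],[0,0,0,-0.002,-0.005,-0.0006,1],[0,0,0,-0.003,-0.008,-0.001,1],[0,0,0,-0.003,-0.011,-0.001,1],[0,0,0,-0.003,-0.014,-0.001,1],[0,0,0,-0.003,-0.015,-0.001,1],[0,0,0,-0.003,-0.015,-0.001,1]]'; python3 -c '
from h import *
body()'
```

```text
time: 14.35
tcp_pos: [0.4782, 0.0478, 0.2492]
orientation: [0.989, 0.047, 0.141, -0.006]
ft_force: [-0.5, 0.2, -2.5]
grip_width: 0.0128
lip rx -1.2 s 2.0 z 36.9
lipo rx 4.5 s 2.0 z 38.5
toe rx -34.7 s 2.0 z 23.0
leg6 rx -43.8 s 2.0 z 25.5
leg0 rx -45.5 s 2.0 z 31.3
toebot rx -33.3 s 2.0 z 18.2
mid rx -34.1 s 2.0 z 71.0
fend rx -27.1 s 27.0 z 47.0
bend rx -27.2 s -23.0 z 47.0
[-0.5  0.2 -2.5] [0.   0.52 0.01]
```

```bash
python3 -m inch '[[0,0,0,0.0014,0,-0.005,1],[0,0,0,0.0041,0,-0.0144,1],[0,0,0,0.0083,0,-0.0288,1],[0,0,0,0.0124,0,-0.0433,1],[0,0,0,0.0179,0,-0.0625,1],[0,0,0,0.0221,0,-0.077,1],[0,0,0,0.0221,0,-0.077,1],[0,-3.3,0,0.0221,0,-0.077,1],[0,-6.6,0,0.0221,0,-0.077,1],[0,-9.9,0,0.0221,0,-0.077,1],[0,-13.2,0,0.0221,0,-0.077,1],[0,-16.3,0,0.0221,0,-0.077,1]]'; python3 -m inch '[[0,0,0,0,0,0,1],[0,0,0,0,0,0,1]]';python3 -c '
from h import *
import pickle
w=cam("wrist","w15");cam("side","s15");body();s=read_state();print(s["tcp_pos"],Ro.from_quat(s["orientation"]).as_matrix())'
```

```text
time: 15.55
tcp_pos: [0.4781, 0.0478, 0.3294]
orientation: [0.999, 0.047, -0.001, 0.0]
ft_force: [0.8, -0.1, -2.3]
grip_width: 0.0136
time: 15.75
tcp_pos: [0.4784, 0.0478, 0.3293]
orientation: [0.999, 0.047, 0.001, -0.0]
ft_force: [0.6, 0.3, -2.8]
grip_width: 0.0131
lip rx -63.9 s 2.3 z 102.0
lipo rx -57.9 s 2.3 z 102.0
toe rx -99.9 s 2.3 z 98.0
leg6 rx -107.9 s 2.3 z 102.9
leg0 rx -107.9 s 2.3 z 108.9
toebot rx -99.9 s 2.3 z 93.0
mid rx -86.0 s 2.3 z 144.0
fend rx -85.9 s 27.3 z 119.0
bend rx -86.0 s -22.7 z 119.0
[-0.  -0.3 -3.1] [-0.   -0.   -0.03]
[0.47803196 0.04787615 0.32956961] [[ 9.95564452e-01  9.40757840e-02  1.08084847e-03]
 [ 9.40757469e-02 -9.95565039e-01  8.52676564e-05]
 [ 1.08407657e-03  1.67921790e-05 -9.99999412e-01]]
```

View pics/w15.png

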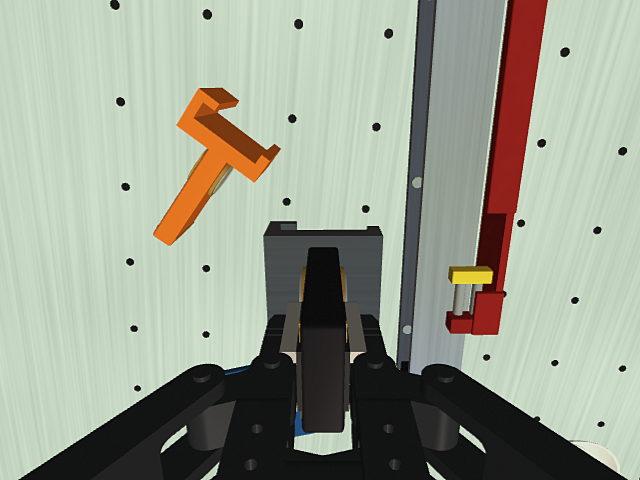

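View pics/s15.png

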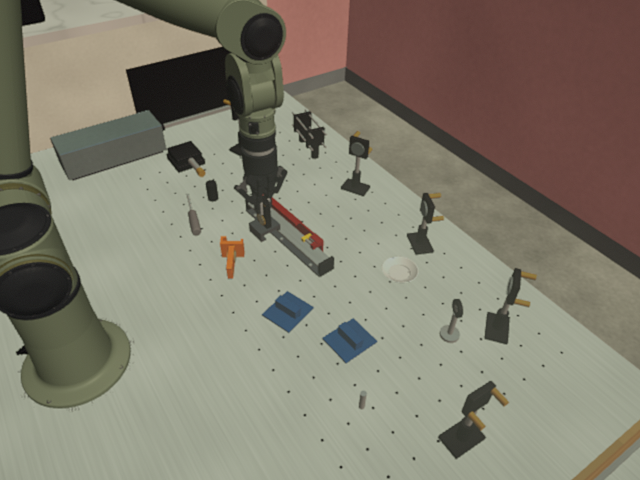

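```bash
python3 -m inch '[[0,0,0,0,0.015,0,1],[0,0,0,0,0.045,0,1],[0,0,0,0,0.08,0,1],[0,0,0,-0.001,0.115,0,1],[0,0,0.3,-0.001,0.15,0,1],[0,0,0.6,-0.002,0.185,0,1],[0,0,1,-0.002,0.22,0,1],[0,0,1,-0.003,0.255,0,1],[0,0,1,-0.0032,0.285,0,1],[0,0,1,-0.0032,0.305,0,1],[0,0,1,-0.0032,0.3151,0,1],[0,0,1,-0.0032,0.3151,0,1]]'; python3 -m inch '[[0,0,0,0,0,0.015,1],[0,0,0,0,0,0.03,1],[0,0,0,0,0,0.04,1],[0,0,0,0,0,0.04,1],[0,0,0,0,0,0.04,1]]';python3 -c '
from h import *
import pickle
pickle.dump([cam("wrist","w16"),cam("side","s16"),cam("scene","c16")],open("n16.pkl","wb"))
s=read_state();print(s["tcp_pos"],Ro.from_quat(s["orientation"]).as_matrix(),s["ft_force"])
c=cv2.imread("pics/s16.png")[260:380,290:410]; cv2.imwrite("pics/s16c.png",cv2.resize(c,None,fx=5,fy=5,interpolation=cv2.INTER_CUBIC))
c=cv2.imread("pics/c16.png")[160:270,170:290]; cv2.imwrite("pics/c16c.png",cv2.resize(c,None,fx=5,fy=5,interpolation=cv2.INTER_CUBIC))
'
```

```text
time: 17.05
tcp_pos: [0.5046, -0.2667, 0.3296]
orientation: [0.999, 0.038, 0.0, -0.0]
ft_force: [-0.1, 0.8, -2.7]
grip_width: 0.0131
time: 17.55
tcp_pos: [0.5048, -0.2654, 0.2899]
orientation: [0.999, 0.039, -0.0, -0.0]
ft_force: [0.3, -0.2, -3.2]
grip_width: 0.0137
[ 0.5050357  -0.2660895   0.29057068] [[ 9.97027552e-01  7.70366125e-02  1.19178342e-03]
 [ 7.70375826e-02 -9.97027876e-01 -7.90621709e-04]
 [ 1.12733447e-03  8.80083741e-04 -9.99998977e-01]] [ 2.94591270e-04 -1.39921320e-02 -2.82127455e+00]
```

View pics/w16.png

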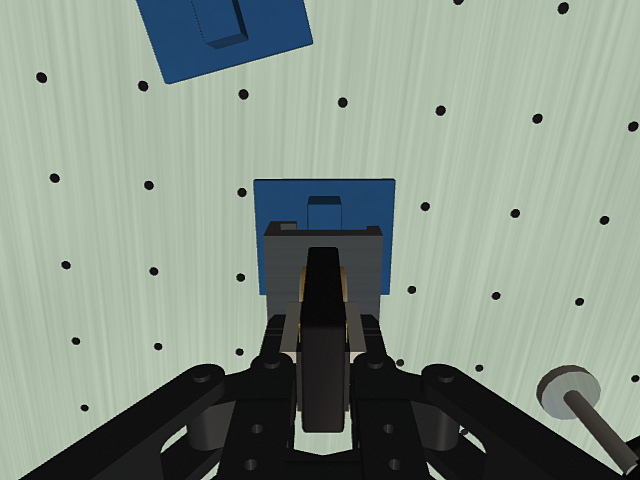

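View pics/s16c.png

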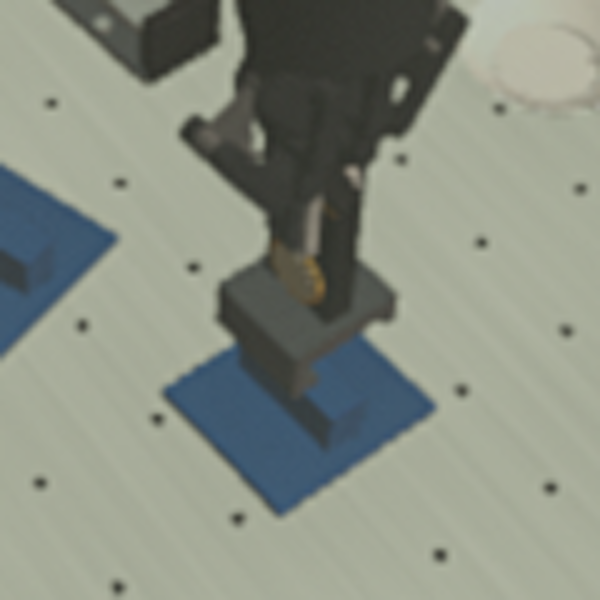

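View pics/c16c.png

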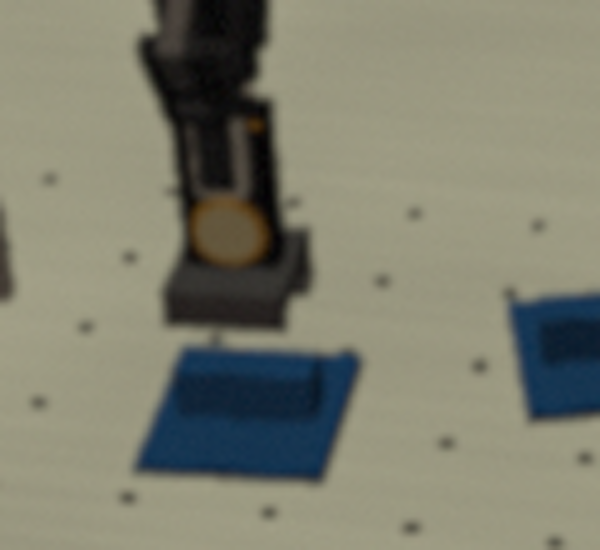

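```bash
python3 -c '
from h import *
import pickle
d=pickle.load(open("n16.pkl","rb"))[0]
P=np.array([plane(d,p,.006) for p in [(254,181),(394.5,180.5),(388.5,294),(260,295)]])
print(P,P.mean(0)); x=P[1]+P[2]-P[0]-P[3];print(x[1]/x[0],np.linalg.norm(x)/2, np.linalg.norm(P[0]-P[3]))
B=np.array([plane(d,p,.03) for p in [(306.5,205.5),(341.5,205)]]);print(B,B.mean(0))
P=P.mean(0)
print("from bar end", B.mean(0)[:2]-np.array([-.0765,.997])*.03)
c=d["image"][170:310,240:410];cv2.imwrite("pics/w16c.png",cv2.resize((255*(c/255.)**.5).astype("uint8"),None,fx=4,fy=4,interpolation=cv2.INTER_NEAREST))
'
```

```text
[[ 0.45773257 -0.23064137  0.006     ]
 [ 0.5455832  -0.22352376  0.006     ]
 [ 0.55186038 -0.30154578  0.006     ]
 [ 0.46372325 -0.30915927  0.006     ]] [ 0.50472485 -0.26621754  0.006     ]
0.0837052402674836 0.08830160697854281 0.07874609543099381
[[ 0.49217181 -0.23815031  0.03      ]
 [ 0.51234382 -0.23629041  0.03      ]] [ 0.50225782 -0.23722036  0.03      ]
from bar end [ 0.50455282 -0.26713036]
```

View pics/w16c.png

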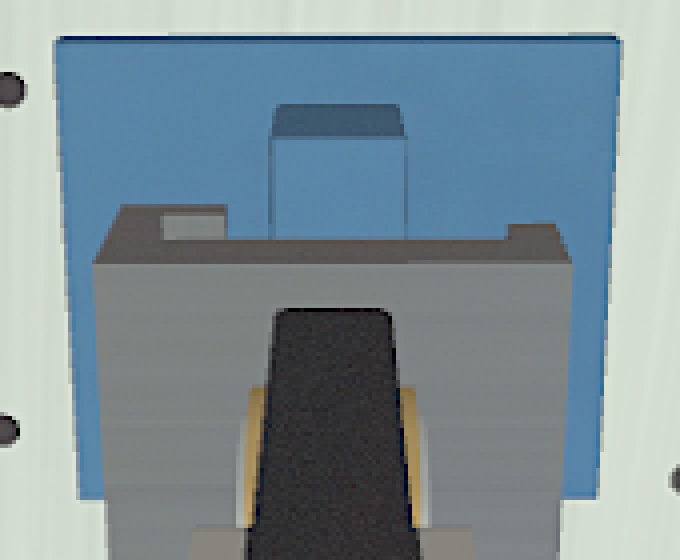

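```bash
python3 -m inch '[[0,0,0,0,0,0.008,1],[0,0,0,0,0,0.018,1],[0,0,0,0,0,0.028,1],[0,0,0,0,0,0.034,1],[0,0,0,0,0,0.037,1],[0,0,0,0,0,0.037,1]]'; python3 -m inch '[[0,0,0,0,0,0.0005,1],[0,0,0,0,0,0.001,1],[0,0,0,0,0,0.001,1]]'; python3 -m inch '[[0,0,0,0,0,0.0005,1],[0,0,0,0,0,0.001,1],[0,0,0,0,0,0.001,1]]'; python3 -c '
from h import *
s=read_state();print(s["ft_force"],s["ft_torque"],s["tcp_pos"])'
```

```text
time: 18.3
tcp_pos: [0.5044, -0.266, 0.252]
orientation: [0.999, 0.038, -0.001, -0.0]
ft_force: [-0.8, 0.4, -2.7]
grip_width: 0.0133
time: 18.6
tcp_pos: [0.5048, -0.2662, 0.252]
orientation: [0.999, 0.038, 0.0, 0.0]
ft_force: [-1.0, -0.3, -2.9]
grip_width: 0.0133
time: 18.9
tcp_pos: [0.5047, -0.2661, 0.2507]
orientation: [0.999, 0.038, -0.0, 0.0]
ft_force: [-0.8, 0.7, -3.1]
grip_width: 0.0133
[-0.8439307   0.7372841  -3.10299877] [-0.01410229 -0.02214272 -0.00381124] [ 0.50465514 -0.26608039  0.25071956]
```

```bash
python3 -m inch '[[0,0,0,0,0,0.0003,1],[0,0,0,0,0,0.0006,1],[0,0,0,0,0,0.0006,1]]'; python3 -m inch '[[0,0,0,0,0,0.0003,1],[0,0,0,0,0,0.0005,1],[0,0,0,0,0,0.0005,1]]'; python3 -c '
from h import *
s=read_state();print(s["ft_force"],s["ft_torque"],s["tcp_pos"])'
```

```text
time: 19.2
tcp_pos: [0.5047, -0.2661, 0.2504]
orientation: [0.999, 0.038, 0.0, 0.0]
ft_force: [0.7, 0.2, -0.0]
grip_width: 0.0129
time: 19.5
tcp_pos: [0.5047, -0.2661, 0.2503]
orientation: [0.999, 0.038, 0.0, 0.0]
ft_force: [-1.0, 1.5, 5.3]
grip_width: 0.013
[-1.02646526  1.51244632  5.34537917] [0.33141216 0.46200296 0.0119973 ] [ 0.50469198 -0.26610237  0.25031237]
```

```bash
python3 -c '
from h import *
cam("wrist","w17");cam("side","s17");cam("scene","c17")
c=cv2.imread("pics/s17.png")[260:380,290:410]; a=cv2.resize(c,None,fx=3.3,fy=3.3,interpolation=cv2.INTER_CUBIC)
c=cv2.imread("pics/c17.png")[170:290,170:290]; b=cv2.resize(c,None,fx=3.3,fy=3.3,interpolation=cv2.INTER_CUBIC)
cv2.imwrite("pics/n17.png",np.hstack([a,b]))
'
```

```text
(no output)
```

View pics/n17.png

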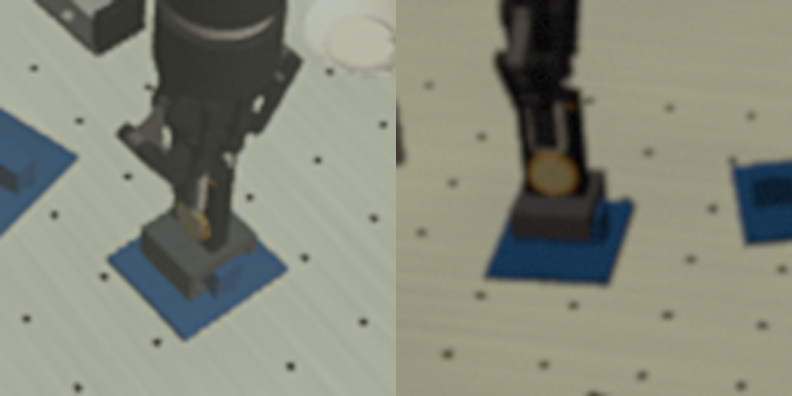

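View pics/w17.png

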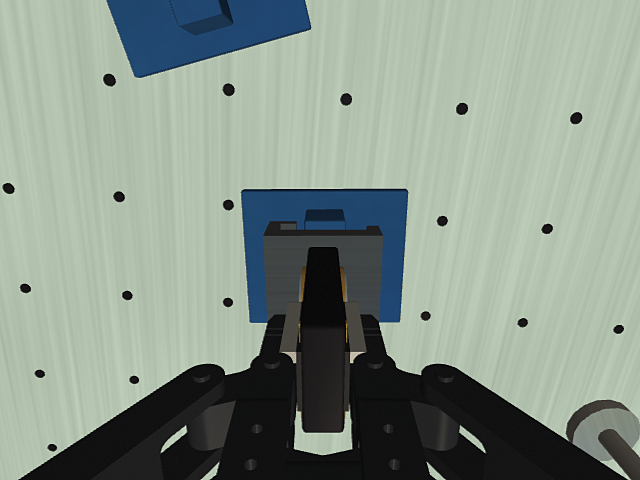

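The carrier is seated on the saddle, foot at (324,235), with bar showing evenly at its +y end. I'll ease the grip and open.

```bash
python3 -m inch '[[0,0,0,0,0,0,1],[0,0,0,0,0,0,1],[0,0,0,0,0,0,1]]' 25; python3 -m inch '[[0,0,0,0,0,0,0.75],[0,0,0,0,0,0,0.65],[0,0,0,0,0,0,0.5],[0,0,0,0,0,0,0.3],[0,0,0,0,0,0,0],[0,0,0,0,0,0,-0.5],[0,0,0,0,0,0,-1],[0,0,0,0,0,0,-1],[0,0,0,0,0,0,-1]]';  python3 -c '
from h import *
cam("wrist","w18");s=read_state();print(s["ft_force"])'
```

```text
time: 19.95
tcp_pos: [0.5047, -0.2661, 0.2503]
orientation: [0.999, 0.038, 0.0, 0.0]
ft_force: [-2.0, 2.5, 5.7]
grip_width: 0.0133
time: 20.85
tcp_pos: [0.5047, -0.2661, 0.2496]
orientation: [0.999, 0.038, -0.0, -0.0]
ft_force: [-0.1, -0.1, -0.3]
grip_width: 0.0855
[0.05451955 0.54583713 0.39712683]
```

View pics/w18.png

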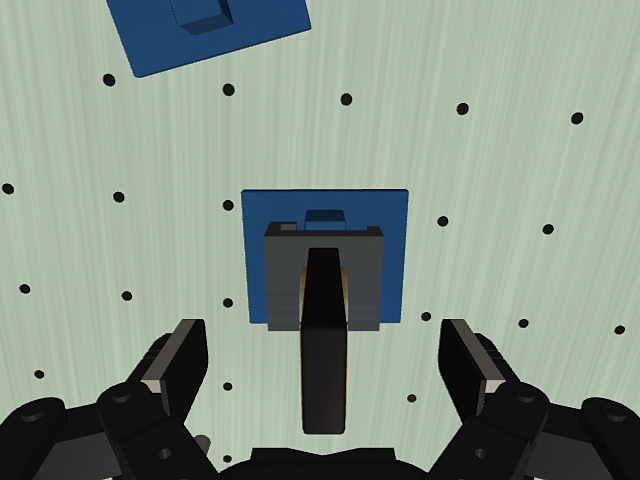

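Released, with the carrier unmoved and the fingers clear. I'll retreat straight up.

```bash
python3 -m inch '[[0,0,0,0,0,-0.01,-1],[0,0,0,0,0,-0.03,-1],[0,0,0,0,0,-0.055,-1],[0,0,0,0,0,-0.08,-1],[0,0,0,0,0,-0.1,-1],[0,0,0,0,-0.02,-0.12,-1],[0,0,0,0,-0.04,-0.13,-1],[0,0,0,0,-0.04,-0.13,-1],[0,0,0,0,-0.04,-0.13,-1]]';  python3 -c '
from h import *
d=cam("wrist","w19");cam("side","s19");cam("scene","c19")
c=cv2.imread("pics/s19.png")[260:380,290:410]; a=cv2.resize(c,None,fx=3.3,fy=3.3,interpolation=cv2.INTER_CUBIC)
c=cv2.imread("pics/c19.png")[170:290,170:290]; b=cv2.resize(c,None,fx=3.3,fy=3.3,interpolation=cv2.INTER_CUBIC)
cv2.imwrite("pics/n19.png",np.hstack([a,b]))
for p in [(.5045,-.266,.114),(.5045,-.266,.03)]: print(proj(d,p))
'
```

```text
time: 21.8
tcp_pos: [0.5016, -0.2255, 0.3797]
orientation: [0.999, 0.039, 0.0, 0.0]
ft_force: [0.1, -0.1, -1.3]
grip_width: 0.0855
[324.04815444 307.28061621]
[323.80472026 260.74542332]
```

View pics/n19.png

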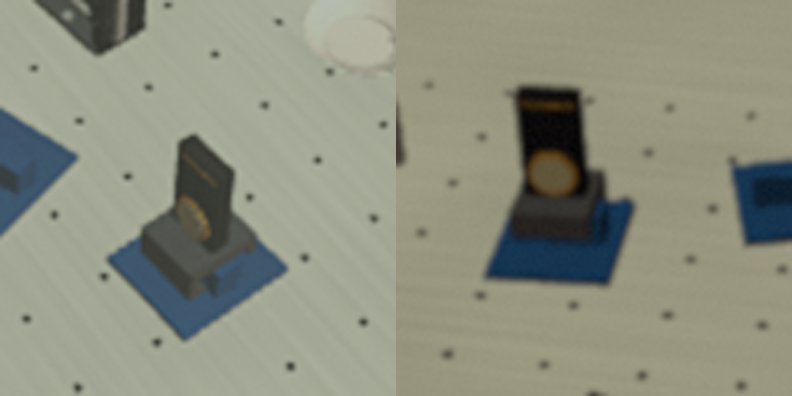

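View pics/w19.png

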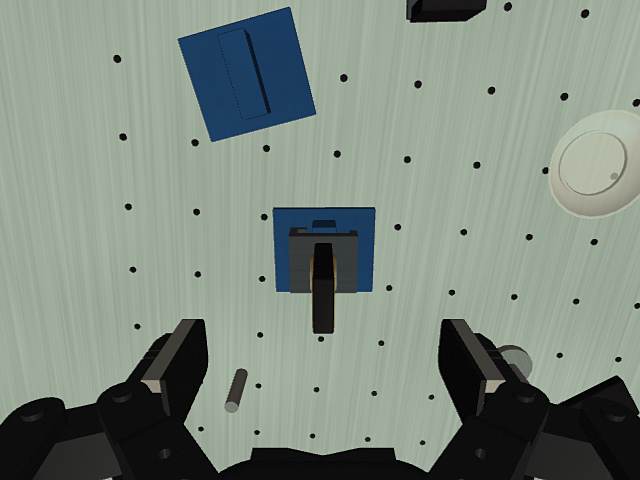

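View pics/s19.png

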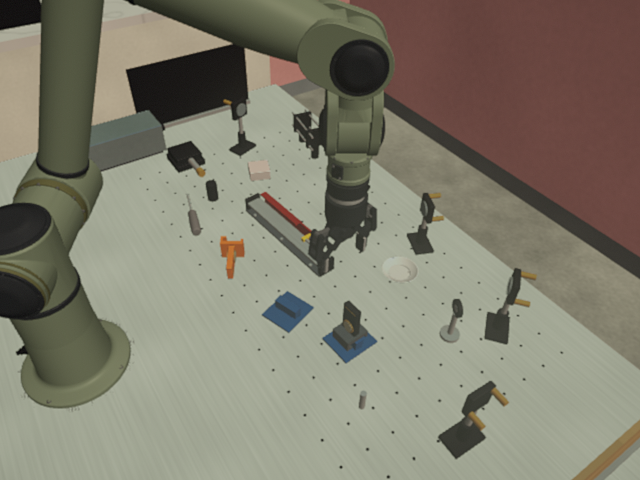

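The carrier stands upright on the saddle. Its top face is centred at about (323,306) px, against a predicted (324,307), and everything else looks undisturbed. I'll hand the job in.

```bash
python3 -c '
from h import *
print(job.finish_job(), read_state()["time"])'
```

```text
the job is handed in; nothing more can be done
the job is handed in; nothing more can be done
```

The lens carrier is off the rail and parked upright on the right-hand blue saddle, and I handed the job in at about 22 s (limit 62 s).

- **On the rail:** I gripped the plate softly and then at 70 N, and slid the carrier level into the window with up to about 13 N along the rail. I then tipped it 16° (0.28 rad) against about 9 N of spring force. It came off 18 mm to −x, still tipped. I eased the spring out before lifting.
- **On the saddle:** Set-down force was about 5 N. I eased the grip and opened the jaws; the carrier did not move. The arm backed away and touches nothing.
- **Last checks:** In the last wrist picture the plate top was within about 1 px of where it should be for the middle of the saddle. The side and scene views show the carrier upright and flat. I saw no sign that the bystanders, the orange look-alike or the other saddle had moved.
- **Disagreements:** The camera put the plate top at 112 mm against a stated 114 mm, within the 2 mm calibration. After the first 4° of tipping the spring was slightly over-pressed, with about 2 mm left to the short keeper. Backing off 0.6 mm barely changed the position (the later estimate was 1.6 mm), but I saw no contact in the forces.

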